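# Tip the used bottle caps into the washer basket

### The job

Load the used caps for the glassware washer: swing the wire basket's lid up until it stands upright, bring the open end of the steel tray over the basket and tip the tray by its handle until all seven caps have run into the basket. Then put the empty tray back flat on the low shelf, with no part of it overhanging, and after that shut the basket's lid. Leave the other things on the bench where they stand.

Things in the scene. Friction and masses are not known exactly. Their poses are not given: they have to be found in the camera images.
- shelf: Low bench shelf that is fixed: dark board 220 (its x) x 380 (its y) x 16 mm on a blue steel frame, top surface 120 mm above the bench. Origin on the bench under the board's centre, z up. Its +y axis points along its length towards the basket; the edge next to the basket is at y = +190 mm. The yaw varies by up to about 10 degrees.
- basket: Fixed steel-wire washer basket, outside 220 (x) x 200 (y) x 80 mm high, walls 5 mm, inner floor 12 mm above the bench. Origin on the bench under its centre, z up, axes parallel to the shelf's: its -y side stands next to the shelf's +y edge with a gap of 13 to 24 mm, and its lid is hinged along the top of its +y side. Its centre may be up to 20 mm to either side of the shelf's in x.
- lid (a joint): Opening angle of the basket's wire lid in rad: 0 shut, lying on the basket's rim; about 1.57 standing upright; stop at 1.75. It starts shut or up to 0.3 ajar. The hinge is stiff: the lid stays at whatever angle it is left (3 to 4 N at the handle moves it) and does not fall shut.
- lid_handle (a point): Middle of the grip bar of the lid's arch handle: round steel bar 10 mm thick, 100 mm long along the basket's x axis, 58 mm above the hinge line and the lid's underside, 180 mm from the hinge line measured along the lid (20 mm from the lid's free edge, which is on the shelf's side). Axes turn with the lid: z out of the lid's top, y towards the hinge.
- lid_hinge (a point): Middle of the lid's hinge line, at the top of the basket's +y side, 81 mm above the bench. The hinge line runs along the basket's x axis; opening carries the handle up and over towards the basket's +y. Axes turn with the lid.
- tray_handle (a point): Middle of the grip bar of the tray's arch handle: round steel bar 10 mm thick, 100 mm long along the tray's x axis, standing over the tray's closed end, 80 mm above the tray's underside and 48 mm above its walls. The tray is loose, stainless steel, about 0.45 kg, 140 (x) x 210 (y) mm, floor 4 mm, walls 32 mm high on three sides, the fourth end (+y, towards the basket) open. The bar lies 208.5 mm behind the open end. Axes are the tray's: y towards the open end, z up.
- tray_lip (a point): Middle of the tray's open end: its low upturned pouring lip, 6 mm above the tray's underside. Axes are the tray's: y points out of the open end, z up. With the tray tipped open end down, the caps start to slide at about 25 to 36 degrees and run out by 55 degrees.
- cap0_centre (a point): Centre of a loose blue plastic bottle cap, 36 mm diameter, 24 mm high, 20 g, one of seven alike lying in the tray.
- cap1_centre (a point): Centre of a loose blue plastic bottle cap, 36 mm diameter, 24 mm high, 20 g, one of seven alike lying in the tray.
- cap2_centre (a point): Centre of a loose blue plastic bottle cap, 36 mm diameter, 24 mm high, 20 g, one of seven alike lying in the tray.
- cap3_centre (a point): Centre of a loose blue plastic bottle cap, 36 mm diameter, 24 mm high, 20 g, one of seven alike lying in the tray.
- cap4_centre (a point): Centre of a loose blue plastic bottle cap, 36 mm diameter, 24 mm high, 20 g, one of seven alike lying in the tray.
- cap5_centre (a point): Centre of a loose blue plastic bottle cap, 36 mm diameter, 24 mm high, 20 g, one of seven alike lying in the tray.
- cap6_centre (a point): Centre of a loose blue plastic bottle cap, 36 mm diameter, 24 mm high, 20 g, one of seven alike lying in the tray.
- burner: Bystander: gas cartridge with a brass burner, 90 mm diameter, 190 mm high; origin under its base.
- tube_rack: Bystander: white rack of red-capped tubes, 75 x 150 x 82 mm; origin under its base.
- reagent_bottle: Bystander: glass bottle, 70 mm diameter, 150 mm high; origin under its base.
- white_jar: Bystander: white plastic jar, 64 mm diameter, 80 mm high; origin under its base.

How it is judged:
By the outcome, as a careful person would: the job done as asked, in the order asked, and still so for the second after the job is handed in, with the robot touching nothing.
It also fails if it takes over 72 s, if anything falls off the work surface, if the arm or the gripper's body presses on something with over 40 N, if the wrist force passes 120 N, or if a joint passes its speed limit or range.

### The arm

A 6-joint arm with a two-finger parallel gripper is mounted at the origin on the work surface. World frame = base frame: x ahead of the robot, y to its left, z up, the work surface at z = 0. Lengths are in m, angles in degrees, forces in N, time in s.
With the tool pointing down it reaches from about 0.25 to 0.725 m from the base axis. Payload 9.7 kg.
Tool frame: the origin (TCP) lies at the very end of the fingers, on their centre line; the grasp point (between the pads) lies 19 mm behind it; x points along the fingers, y is the direction in which the jaws open and shut, and the axes are right-handed (so a half turn about x gives the same grasp; the last joint's range is limited). The gripper opens to 85 mm and grips with 20 to 120 N. Pads are 22 mm wide; open, the fingers measure 114 mm over their backs; the gripper's body (76 mm by 85 mm) begins 54 mm behind the grasp point. The pads swing forward as they close: fully open they stand 13 mm farther back than shut.
Start: joints at [75.459, 4.979, 10.078, 95.1, 0, 90], TCP at [0.138, 0.532, 0.207] pointing down, gripper open.
Joint ranges: [-179.16, 179.16], [-48.56, 103.87], [-65.8, 70.77], [-126.05, 130.52], [-82.76, 87.17], [-180, 180]. Speed limits (degrees/s): [127.2, 127.2, 147.25, 180, 180, 180].

### API

Orientations are given as [roll, pitch, yaw] about the fixed x, y, z axes, in that order (R = Rz(yaw) Ry(pitch) Rx(roll)).
In Python, from workcell import get_obs, cams, bot gives the robot as it stands.
- The arm moves only by the tool apply_moves, never from a script. Its argument "rows" is a list that holds one entry, the list of rows, each a list of 7 numbers: the shift along the tool's x, y, z in mm, then the turn, a rotation vector about the tool's x, y, z in rad, then the opening, from 0 (shut) to 1 (fully open). A call has 1 to 20 rows; each row is the pose to reach, as a shift and turn from the pose measured when the call began, along the tool's axes at that moment; what a row does not reach only later rows make up. A row lasts 1/10 s, in which the tool goes at most 50 mm and 8.59 degrees, less where a joint would pass 70% of its speed; a pose out of reach is approached as far as the arm can. A call with a gripper value outside its range is refused whole. The fingers move at their own pace and stop on an object; "newtons" is the grip in N (left out, the last holds). Time passes only in rows, so rows that repeat a pose let the fingers close. It gives the time, the measured TCP pose, the force and the opening at its end, in the units of the state.
- get_obs(): the state, without advancing time (a new reading comes with each control period).
- cams.camera(name): name is "scene" or "side" or "wrist"; returns a dict with "pixels" (420x560x3 uint8, red, green, blue), "range_z" (420x560 float32, m along the optical axis (not along the pixel's ray), 0 where there is no reading), "fx", "fy", "cx", "cy" (pixels), "eye" and "attitude" of the camera in the world. Camera axes: x right, y up, looking along -z (the intrinsics and any distortion apply to the point x, -y, -z); pixel columns grow to the right and rows downward; lengths in m; the calibration is good to about 2 mm. A picture is of the moment at which its call begins.
- bot.job_done(): hands the job in, once; it reports no verdict.
Trained networks look in a picture, given as the dict that the camera call returned (one of the last four; its "shot" number tells which), for a name from the list of things; names that differ only in an ending like _2 or _b are one class to them, and where a whole thing is asked for, a point or a joint stands for the part that bears it (a point fixed in the world has none). Each returns a list of dicts, best first, with "confidence" (0 to 1); they miss things now and then, are a little off and sometimes report something else, mostly with a low value. They report only what shows in the picture. A call takes as long as a camera call.
- cams.find_in(label, picture): "at" ([x, y, z] in m, in world coordinates, good to about 4 mm: the middle of the surface that is visible of it).
The state is a dict: "time": time; "q": joint angles; "qd": joint speeds; "joint_efforts": joint torques, N m; "ee_pos": TCP position; "tcp_rot": TCP orientation; "wrist_force": force on the tool from outside, world axes, zero at the start; "torque": the same for the moment, N m; "opening": finger opening in m.
Only numpy, scipy, OpenCV 4.12 (cv2) and the standard library are available. Lean on these libraries where they do the work, as an engineer would, in place of code of your own. Each camera call takes 0.05 s, during which the arm holds its last target.

## Working session

There is one attempt and no reset: what is moved stays moved. The work goes in short steps, Python scripts to look and compute and a tool call to move; the robot and the scene stay as the last step left them, time stands still between calls to the robot, and variables do not carry over. Pictures are saved under pics/ and viewed, and the job is handed in when it is done.

Besides the shell and the picture viewer there is one more tool, called after "Call:" by a JSON object that holds its "api" and its "payload". apply_moves: Moves the arm, as the interface text tells. Its arguments: {"type":"object","properties":{"rows":{"type":"array"},"newtons":{"type":"number"}},"required":["rows"]}

```bash
ls; mkdir -p pics; cat > h.py <<'E'
import numpy as np, cv2, sys
from scipy.spatial.transform import Rotation as Ro
from workcell import get_obs, cams, bot
def save(p,n): cv2.imwrite('pics/'+n+'.png', p['pixels'][:,:,::-1])
def R_of(a):
    a=np.array(a,float)
    if a.shape==(3,3): return a
    if a.size==4: return Ro.from_quat(a).as_matrix()
    return Ro.from_euler('xyz',a,degrees=True).as_matrix()
def cloud(p):
    z=p['range_z']; v,u=np.mgrid[:z.shape[0],:z.shape[1]]
    c=np.stack([(u-p['cx'])/p['fx']*z,-(v-p['cy'])/p['fy']*z,-z],-1)
    w=c@R_of(p['attitude']).T+np.array(p['eye']); w[z==0]=np.nan
    return w
E
python3 - <<'E'
from h import *
print(get_obs())
for n in ['scene','side']:
    p=cams.camera(n); save(p,n+'0'); print({k:v for k,v in p.items() if k not in('pixels','range_z')})
    for l in ['shelf','basket','lid','lid_handle','lid_hinge','tray_handle','tray_lip','cap0_centre','burner','tube_rack','reagent_bottle','white_jar']:
        print(l,[(np.round(d['at'],3).tolist(),round(d['confidence'],2)) for d in cams.find_in(l,p)[:8]])
    np.save(n+'0.npy',cloud(p))
E
```

```text
pics
{'time': 0.0, 'q': array([7.54584784e+01, 5.01129157e+00, 1.00338507e+01, 9.51010040e+01,
       2.76974747e-03, 9.00014761e+01]), 'qd': array([-0.0006464 ,  0.04041351,  0.00067848,  0.01381569,  0.05523412,
       -0.05548079]), 'joint_efforts': array([-1.31409361e-03, -5.20396936e+01,  4.64792204e+01,  1.65280985e-02,
       -9.87066232e-05, -6.78686419e-06]), 'ee_pos': array([0.13801068, 0.53211642, 0.20587587]), 'tcp_rot': array([ -92.02069288,   89.92150622, -106.56369247]), 'wrist_force': array([-0.03478711,  0.50060492,  0.30790753]), 'torque': array([ 0.01148152, -0.0293228 , -0.00983955]), 'opening': 0.08536950953491877}
{'fx': 441.1984811618074, 'fy': 441.1984811618074, 'cx': 280.0098676365164, 'cy': 205.30780722854274, 'eye': array([1.03479784, 0.88269943, 0.89268512]), 'attitude': array([ 51.85078903,   0.52888112, 150.79723824]), 'shot': 1}
shelf [([0.572, -0.084, 0.119], 0.9), ([0.486, -0.196, 0.146], 0.64)]
basket [([0.499, 0.124, 0.079], 0.58)]
lid [([0.501, 0.114, 0.109], 0.78)]
lid_handle []
lid_hinge [([0.498, 0.114, 0.109], 0.94)]
tray_handle [([0.485, -0.19
[... 587 characters left out ...]
69,   1.35478321, -12.44794541]), 'shot': 2}
shelf [([0.507, -0.332, 0.123], 0.94)]
basket [([0.489, 0.102, 0.104], 0.97)]
lid [([0.488, 0.069, 0.118], 0.72), ([0.491, -0.258, 0.13], 0.65)]
lid_handle [([0.49, 0.068, 0.123], 0.83)]
lid_hinge [([0.485, 0.066, 0.126], 0.85), ([0.707, -0.378, 0.089], 0.72), ([0.486, 0.104, 0.102], 0.62)]
tray_handle [([0.494, -0.259, 0.127], 0.87)]
tray_lip [([0.494, -0.256, 0.131], 0.77)]
cap0_centre [([0.47, -0.272, 0.149], 0.55)]
burner [([0.51, -0.333, 0.12], 0.67), ([0.696, 0.353, 0.073], 0.6)]
tube_rack [([0.532, 0.427, 0.066], 0.71)]
reagent_bottle [([0.706, -0.375, 0.087], 0.79), ([0.531, -0.219, 0.145], 0.27)]
white_jar [([0.753, -0.216, 0.059], 0.89)]
```

View pics/scene0.png

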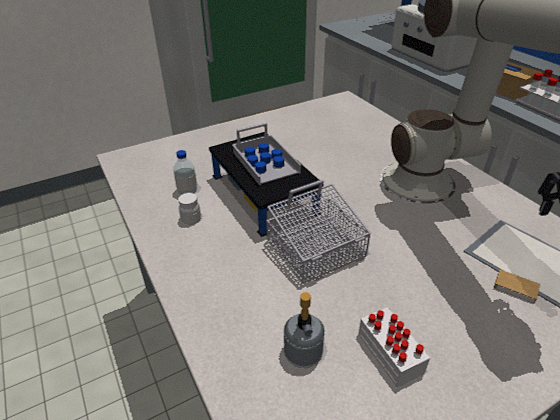

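View pics/side0.png

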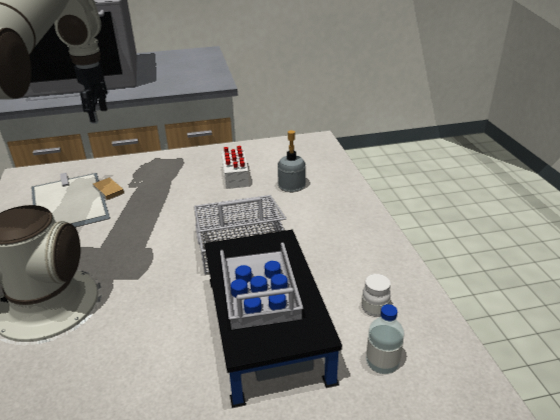

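Both views: the tray with seven caps is on the dark shelf (scene ~(265,155), side ~(258,285)), its handle at the far end from the basket, and the lid looks nearly shut. Next I'll fit the geometry from the depth clouds.

```bash
cat > fit.py <<'E'
from h import *
for n in ['scene','side']:
    w=np.load(n+'0.npy'); im=cv2.imread(f'pics/{n}0.png').astype(int)
    dark=(im.max(-1)<45)&(abs(w[...,2]-.12)<.008)&(w[...,0]>.3)&(w[...,0]<.8)&(w[...,1]<.1)&(w[...,1]>-.55)
    m=cv2.morphologyEx(dark.astype(np.uint8),cv2.MORPH_OPEN,np.ones((2,2)))
    k,lab,st,_=cv2.connectedComponentsWithStats(cv2.dilate(m,np.ones((9,9))))
    i=1+st[1:,4].argmax(); P=w[(m>0)&(lab==i)]
    r=cv2.minAreaRect((P[:,:2]*1000).astype(np.float32)); print(n,'shelf',r,len(P),np.median(P[:,2]))
    b=(im[...,0]>100)&(im[...,2]<60)&(w[...,2]>.12)&(w[...,1]<0)
    k,lab,st,c=cv2.connectedComponentsWithStats(b.astype(np.uint8))
    for i in range(1,k):
        if st[i,4]>25: print(' cap',np.round(np.median(w[lab==i],0),3),st[i,4])
E
python3 fit.py
python3 - <<'E'
from h import *
A=[]
for n in ['scene','side']:
    w=np.load(f'{n}0.npy'); im=cv2.imread(f'pics/{n}0.png')
    A.append((w.reshape(-1,3),im.reshape(-1,3)))
    # top-down map
    W=w.reshape(-1,3); ok=(W[:,2]>.02)&(W[:,2]<.25)
    T=np.zeros((800,500,3),np.uint8) # 1px=1mm, x .25...75 -> col ; y .3..-.5
    P=W[ok]; c=im.reshape(-1,3)[ok]; o=np.argsort(P[:,2]); P=P[o];c=c[o]
    col=((P[:,0]-.25)*1000).astype(int); row=((.3-P[:,1])*1000).astype(int)
    g=(col>0)&(col<499)&(row>0)&(row<799)
    hh=cv2.applyColorMap((np.clip(P[:,2]/.22,0,1)*255).astype(np.uint8)[:,None],cv2.COLORMAP_JET)[:,0]
    T[row[g],col[g]]=hh[g]
    T=cv2.dilate(T,np.ones((2,2)))
    cv2.imwrite(f'pics/top_{n}.png',cv2.rotate(T,cv2.ROTATE_90_CLOCKWISE))
E
```

```text
scene shelf ((506.0247802734375, -164.6969757080078), (217.59617614746094, 432.2575378417969), 0.5352460741996765) 2202 nan
 cap [ 0.466 -0.257  0.147] 44
 cap [ 0.518 -0.26   0.147] 44
 cap [ 0.448 -0.206  0.146] 42
 cap [ 0.721 -0.348  0.149] 34
 cap [ 0.488 -0.204  0.146] 48
 cap [ 0.533 -0.209  0.146] 52
 cap [ 0.465 -0.163  0.147] 52
 cap [ 0.529 -0.162  0.147] 51
side shelf ((nan, nan), (0.0, 0.0), 0.0) 7906 nan
 cap [ 0.527 -0.167  0.148] 123
 cap [ 0.462 -0.165  0.148] 120
 cap [ 0.53  -0.211  0.148] 144
 cap [ 0.487 -0.208  0.148] 143
 cap [ 0.446 -0.207  0.148] 147
 cap [ 0.514 -0.267  0.148] 123
 cap [ 0.463 -0.265  0.148] 135
 cap [ 0.719 -0.352  0.15 ] 141
```

View pics/top_scene.png

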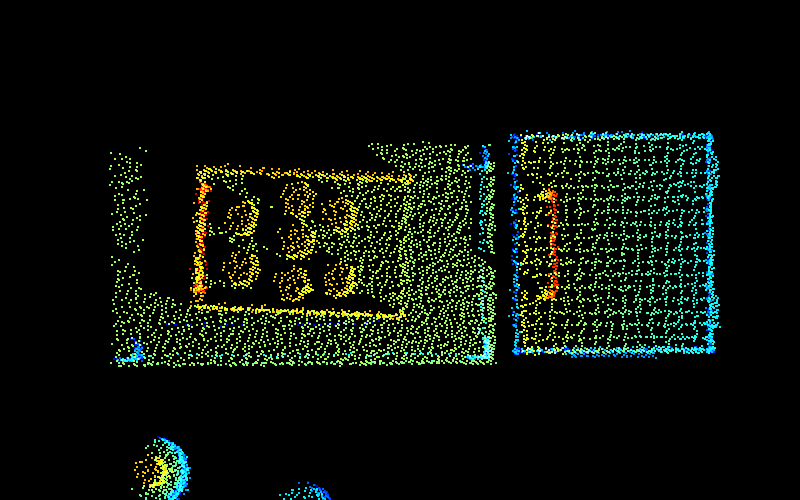

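View pics/top_side.png

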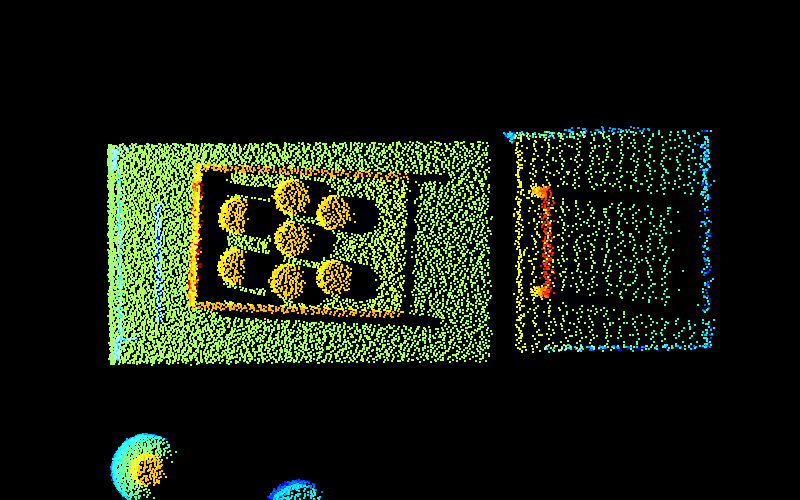

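```bash
python3 - <<'E'
from h import *
for n in ['scene','side']:
    W=np.load(f'{n}0.npy').reshape(-1,3); W=W[~np.isnan(W[:,0])]
    x,y,z=W.T
    s=(abs(z-.12)<.006)&(x>.36)&(x<.66)&(y>-.42)&(y<.001)
    r=cv2.minAreaRect((W[s][:,:2]*1000).astype(np.float32)); print(n,'shelf',r,np.median(z[s]))
    h=(z>.185)&(z<.22)&(x>.38)&(x<.6)&(y>-.34)&(y<-.26); P=W[h]
    f=np.polyfit(P[:,0],P[:,1],1); print('trayH',len(P),P.min(0),P.max(0),P.mean(0),np.degrees(np.arctan(f[0])))
    print([ (a,np.percentile(P[:,2],a)) for a in (50,95)])
    tw=(z>.147)&(z<.156)&(y>-.31)&(y<-.08)&(x>.40)&(x<.6)
    r=(W[tw]);
    h=(z>.15)&(z<.3)&(x>.35)&(x<.65)&(y>.005)&(y<.12); P=W[h]; print('lidH all',P.min(0),P.max(0))
    P=P[P[:,2]>np.percentile(P[:,2],60)-.004]; f=np.polyfit(P[:,0],P[:,1],1); print('lidH',len(P),P.min(0),P.max(0),P.mean(0),np.percentile(P[:,2],[50,95]),np.degrees(np.arctan(f[0])))
    b=(z>.03)&(z<.16)&(x>.35)&(x<.65)&(y>.003)&(y<.24);P=W[b]
    r=cv2.minAreaRect((P[:,:2]*1000).astype(np.float32)); print('basket',r)
    # lid plane slope: median z by y
    for yy in np.arange(.01,.22,.02):
        q=P[abs(P[:,1]-yy)<.01]; q=q[(abs(q[:,0]-.5)<.1)]; 
        if len(q)>5: print(round(yy,3),np.round(np.percentile(q[:,2],[20,50,90,98]),3),len(q))
E
```

```text
scene shelf ((504.4438781738281, -196.69044494628906), (222.66075134277344, 385.3870544433594), 0.7187962532043457) 0.11935703739726089
trayH 112 [ 0.43325343 -0.30926476  0.18529454] [ 0.54102713 -0.28813665  0.20569689] [ 0.48787232 -0.29758279  0.19909411] -2.669044083732582
[(50, np.float64(0.20027773689118172)), (95, np.float64(0.20490607433792407))]
lidH all [0.43818982 0.04203834 0.15060555] [0.54809018 0.05896886 0.1892718 ]
lidH 117 [0.43818982 0.0473314  0.1790171 ] [0.54809018 0.05896886 0.1892718 ] [0.49574724 0.05425962 0.18377308] [0.18392322 0.18756339] 0.3928850750069718
basket ((493.8560485839844, 114.72472381591797), (226.73025512695312, 210.97128295898438), 0.19826482236385345)
0.01 [0.045 0.062 0.079 0.128] 204
0.03 [0.128 0.131 0.136 0.137] 216
0.05 [0.123 0.126 0.147 0.158] 218
0.07 [0.117 0.12  0.123 0.125] 169
0.09 [0.113 0.115 0.119 0.12 ] 198
0.11 [0.107 0.11  0.113 0.114] 174
0.13 [0.102 0.105 0.108 0.11 ] 212
0.15 [0.097 0.1   0.104 0.105] 197
0.17 [0.091 0.095 0.097 0.099] 202
0.19 [0.086 0.089 0.093 0.094] 245
0.21 [0.046 0.077 0.087 0.088] 592
side shel
[... 375 characters left out ...]
694 0.15121075] [0.54645145 0.05522995 0.1919882 ]
lidH 165 [0.43695817 0.04086693 0.18048425] [0.54424803 0.05522995 0.1919882 ] [0.49029443 0.04720394 0.18533124] [0.18553846 0.18917984] 0.4146108075339691
basket ((488.9884338378906, 110.17727661132812), (224.2755584716797, 208.9154510498047), 0.4974815845489502)
0.01 [0.133 0.135 0.138 0.139] 108
0.03 [0.131 0.133 0.145 0.155] 256
0.05 [0.125 0.127 0.15  0.158] 140
0.07 [0.119 0.122 0.124 0.126] 156
0.09 [0.114 0.116 0.119 0.12 ] 137
0.11 [0.109 0.111 0.114 0.115] 128
0.13 [0.104 0.106 0.109 0.11 ] 140
0.15 [0.099 0.101 0.104 0.104] 100
0.17 [0.095 0.097 0.099 0.1  ] 111
0.19 [0.089 0.091 0.093 0.095] 53
0.21 [0.047 0.078 0.089 0.09 ] 207
```

```bash
cat >> h.py <<'E'
# waypoint: bar point (world), tool rotation R; TCP = bar + 19mm*toolx
def Rtool(tilt,yaw=0,flip=1):
    """tool pointing down with jaws along flip*y (yawed), then tilted by tilt deg about x axis (+ = fingers towards +y, body to -y)"""
    x=np.array([0,0,-1.]);y=np.array([0,flip,0.]);z=np.cross(x,y)
    R0=np.stack([x,y,z],1)
    return Ro.from_euler('z',yaw,degrees=True).as_matrix()@Ro.from_euler('x',tilt,degrees=True).as_matrix()@R0
def cur():
    o=get_obs(); return np.array(o['ee_pos']),R_of(o['tcp_rot']),o
def rows(wps,grip=19):
    p,R,o=cur(); out=[]
    for bar,Rt,op in wps:
        t=np.array(bar)+Rt[:,0]*grip/1000
        d=R.T@(t-p)*1000; rv=Ro.from_matrix(R.T@Rt).as_rotvec()
        out.append([round(v) for v in d]+[round(v,2) for v in rv]+[op])
    for r in out: print(str(r).replace(' ','')+',')
def stat():
    p,R,o=cur(); print('t',round(o['time'],2),'tcp',np.round(p,4),'bar',np.round(p-R[:,0]*.019,4),'F',np.round(o['wrist_force'],1),'T',np.round(o['torque'],2),'op',round(o['opening'],4),'q',np.round(o['q'],1)); print('tool x',np.round(R[:,0],3),'y',np.round(R[:,1],3))
E
python3 - <<'E'
from h import *
stat()
for f in (1,-1): print(f, rows([([.492,.051,.26],Rtool(0,0.5,f),.5)]))
E
```

```text
t 1.3 tcp [0.1381 0.5324 0.2066] bar [0.1381 0.5324 0.2256] F [ 0.   0.1 -0.9] T [-0.01  0.06  0.03] op 0.0854 q [75.5  5.  10.1 95.1  0.  90. ]
tool x [-0. -0. -1.] y [ 0.251  0.968 -0.   ]
[-34,-377,463,np.float64(-0.26),np.float64(-0.0),np.float64(0.0),0.5],
1 None
[-34,-377,463,np.float64(2.88),np.float64(0.0),np.float64(0.0),0.5],
-1 None
```

Call:
{"api": "apply_moves", "payload": {"rows": [[[-10, -30, 40, 0, 0, 0, 0.5], [-20, -70, 90, -0.05, 0, 0, 0.5], [-30, -115, 140, -0.1, 0, 0, 0.5], [-34, -160, 195, -0.12, 0, 0, 0.5], [-34, -200, 245, -0.15, 0, 0, 0.5], [-34, -240, 295, -0.18, 0, 0, 0.5], [-34, -280, 345, -0.2, 0, 0, 0.5], [-34, -320, 395, -0.22, 0, 0, 0.5], [-34, -350, 430, -0.24, 0, 0, 0.5], [-34, -370, 453, -0.26, 0, 0, 0.5], [-34, -377, 463, -0.26, 0, 0, 0.5], [-34, -377, 463, -0.26, 0, 0, 0.5]]]}}

```text
time: 2.5
ee_pos: [0.4925, 0.0491, 0.2408]
tcp_rot: [11.0, 90.0, 11.3]
wrist_force: [-0.1, 1.0, 0.4]
opening: 0.0431
```

```bash
python3 - <<'E'
from h import *
stat()
p=cams.camera('wrist'); save(p,'w1')
for l in ['lid_handle']: print([(np.round(d['at'],3),d['confidence']) for d in cams.find_in(l,p)])
W=cloud(p).reshape(-1,3); W=W[~np.isnan(W[:,0])]; x,y,z=W.T
h=(z>.165)&(z<.2)&(x>.42)&(x<.56)&(y>.02)&(y<.09);P=W[h];print(len(P),P.min(0),P.max(0),P.mean(0),np.percentile(P[:,2],[50,95]))
E
```

```text
t 2.5 tcp [0.4925 0.0491 0.2408] bar [0.4925 0.0491 0.2598] F [-0.1  1.   0.4] T [ 0.06 -0.01  0.  ] op 0.0431 q [ 5.7 -1.7  7.1 98.7  0.   5.4]
tool x [ 0.001  0.    -1.   ] y [-0.006  1.     0.   ]
[(array([0.471, 0.093, 0.116]), 0.88)]
2188 [0.43742139 0.04070353 0.16507144] [0.54646097 0.05527254 0.18952694] [0.4882031  0.04958528 0.18541562] [0.18637688 0.18795417]
```

Call:
{"api": "apply_moves", "payload": {"rows": [[[20, 0, 0, 0, 0, 0, 0.5], [40, 1, 0, 0, 0, 0, 0.5], [60, 1, 0, 0, 0, 0, 0.5], [77, 1, 0, 0, 0, 0, 0.5], [77, 1, 0, 0, 0, 0, 0.5], [77, 1, 0, 0, 0, 0, 0.0], [77, 1, 0, 0, 0, 0, 0.0], [77, 1, 0, 0, 0, 0, 0.0], [77, 1, 0, 0, 0, 0, 0.0], [77, 1, 0, 0, 0, 0, 0.0]]], "newtons": 50}}

```text
time: 3.6
ee_pos: [0.4939, 0.0479, 0.1629]
tcp_rot: [-96.5, 89.9, -96.4]
wrist_force: [-0.3, -0.1, -0.2]
opening: -0.0001
```

```bash
python3 - <<'E'
from h import *
stat()
# arc: hinge
p,R,o=cur(); bar=p-R[:,0]*.019
hy,hz=.212,.081
a0=np.arctan2(bar[2]-hz,hy-bar[1]); r=np.hypot(bar[2]-hz,hy-bar[1]); print('r',r,'theta',a0-np.arctan2(58,180))
a1=np.radians(90)+np.arctan2(58,180)
N=34;w=[]
for i in range(1,N+1):
    a=a0+(a1-a0)*i/N
    w.append(([bar[0]+.0,hy-.189*np.cos(a),hz+.189*np.sin(a)],Rtool(-30*i/N,0.3),0))
rows(w)
E
```

```text
t 3.6 tcp [0.4939 0.0479 0.1629] bar [0.4939 0.0479 0.1819] F [-0.3 -0.1 -0.2] T [-0.01 -0.02  0.  ] op -0.0001 q [ 5.6 -3.1 -2.9 90.2 -0.1  5.5]
tool x [-0.    -0.001 -1.   ] y [-0.001  1.    -0.001]
r 0.19264941104716768 theta 0.23964867511006022
[-4,7,0,np.float64(-0.0),np.float64(-0.0),np.float64(-0.01),0],
[-10,11,0,np.float64(-0.0),np.float64(-0.0),np.float64(-0.03),0],
[-16,15,0,np.float64(-0.0),np.float64(-0.0),np.float64(-0.05),0],
[-22,19,0,np.float64(-0.0),np.float64(-0.0),np.float64(-0.06),0],
[-28,24,0,np.float64(-0.0),np.float64(-0.0),np.float64(-0.08),0],
[-33,29,0,np.float64(-0.0),np.float64(-0.0),np.float64(-0.09),0],
[-38,34,0,np.float64(-0.0),np.float64(-0.0),np.float64(-0.11),0],
[-43,39,0,np.float64(-0.0),np.float64(-0.0),np.float64(-0.12),0],
[-48,45,0,np.float64(-0.0),np.float64(-0.0),np.float64(-0.14),0],
[-52,50,0,np.float64(-0.0),np.float64(-0.0),np.float64(-0.15),0],
[-57,56,0,np.float64(-0.0),np.float64(-0.0),np.float64(-0.17),0],
[-61,62,0,np.float64(-0.0),np.float64(-0.0),np.float64(-0.18),0],
[-64,68,0,np.float64(-0.0),np.float64(-0.0),np.float64(-0.2),
[... 705 characters left out ...]
t64(-0.0),np.float64(-0.37),0],
[-89,149,0,np.float64(-0.0),np.float64(-0.0),np.float64(-0.38),0],
[-90,156,0,np.float64(-0.0),np.float64(-0.0),np.float64(-0.4),0],
[-90,163,0,np.float64(-0.0),np.float64(-0.0),np.float64(-0.41),0],
[-89,171,0,np.float64(-0.0),np.float64(-0.0),np.float64(-0.43),0],
[-89,178,0,np.float64(-0.0),np.float64(-0.0),np.float64(-0.45),0],
[-88,185,0,np.float64(-0.0),np.float64(-0.0),np.float64(-0.46),0],
[-87,192,0,np.float64(-0.0),np.float64(-0.0),np.float64(-0.48),0],
[-85,199,0,np.float64(-0.0),np.float64(-0.0),np.float64(-0.49),0],
[-84,206,0,np.float64(-0.0),np.float64(-0.0),np.float64(-0.51),0],
[-82,212,0,np.float64(-0.0),np.float64(-0.0),np.float64(-0.52),0],
```

The fingers shut completely, so the bar isn't between them. I'll look before doing anything else.

```bash
python3 - <<'E'
from h import *
for n in ('wrist','side'):
    p=cams.camera(n); save(p,'c_'+n)
    W=cloud(p); np.save('c_'+n+'.npy',W)
E
```

```text
(no output)
```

View pics/c_wrist.png

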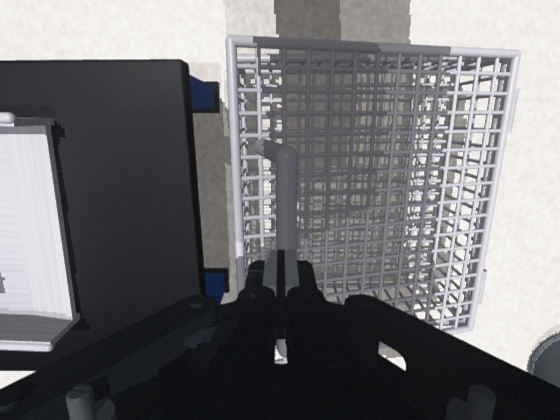

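View pics/c_side.png

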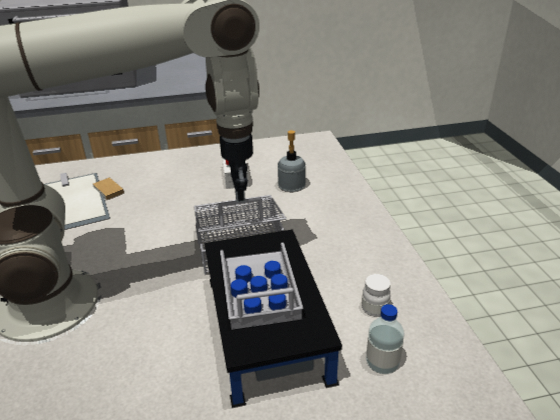

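View pics/w1.png

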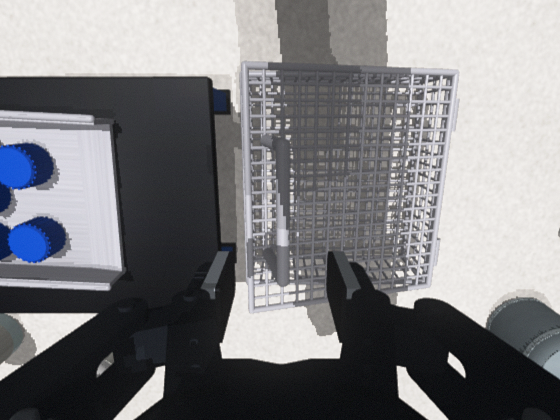

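```bash
python3 - <<'E'
from h import *
im=cv2.imread('pics/c_wrist.png'); c=im[130:380,200:380]; cv2.imwrite('pics/c_zoom.png',np.clip(cv2.resize(c,None,fx=3,fy=2.4)*2.0,0,255).astype(np.uint8))
W=np.load('c_wrist.npy')
for v in (160,180,200,220,240,250,260,270,280):
    print(v,[tuple(np.round(W[v,u],3)) for u in (268,278,285,292,304)])
E
```

```text
160 [(np.float64(0.467), np.float64(0.035), np.float64(-0.001)), (np.float64(0.444), np.float64(0.046), np.float64(0.185)), (np.float64(0.444), np.float64(0.049), np.float64(0.188)), (np.float64(0.444), np.float64(0.052), np.float64(0.188)), (np.float64(0.467), np.float64(0.07), np.float64(0.0))]
180 [(np.float64(0.485), np.float64(0.035), np.float64(0.01)), (np.float64(0.453), np.float64(0.046), np.float64(0.186)), (np.float64(0.452), np.float64(0.049), np.float64(0.187)), (np.float64(0.453), np.float64(0.052), np.float64(0.186)), (np.float64(0.485), np.float64(0.07), np.float64(0.012))]
200 [(np.float64(0.507), np.float64(0.034), np.float64(0.001)), (np.float64(0.462), np.float64(0.046), np.float64(0.185)), (np.float64(0.461), np.float64(0.049), np.float64(0.188)), (np.float64(0.462), np.float64(0.053), np.float64(0.186)), (np.float64(0.477), np.float64(0.062), np.float64(0.123))]
220 [(np.float64(0.529), np.float64(0.034), np.float64(0.001)), (np.float64(0.471), np.float64(0.046), np.float64(0.186)), (np.float64(0.471), np.float64(0.049), np.float64(0.188)), (np.float64(0.471), np
[... 895 characters left out ...]
), np.float64(0.052), np.float64(0.204)), (np.float64(0.487), np.float64(0.058), np.float64(0.195))]
270 [(np.float64(0.482), np.float64(0.043), np.float64(0.215)), (np.float64(0.483), np.float64(0.046), np.float64(0.213)), (np.float64(0.483), np.float64(0.049), np.float64(0.213)), (np.float64(0.484), np.float64(0.052), np.float64(0.212)), (np.float64(0.487), np.float64(0.057), np.float64(0.205))]
280 [(np.float64(0.483), np.float64(0.043), np.float64(0.221)), (np.float64(0.483), np.float64(0.047), np.float64(0.222)), (np.float64(0.483), np.float64(0.049), np.float64(0.222)), (np.float64(0.483), np.float64(0.052), np.float64(0.222)), (np.float64(0.487), np.float64(0.057), np.float64(0.213))]
```

View pics/c_zoom.png

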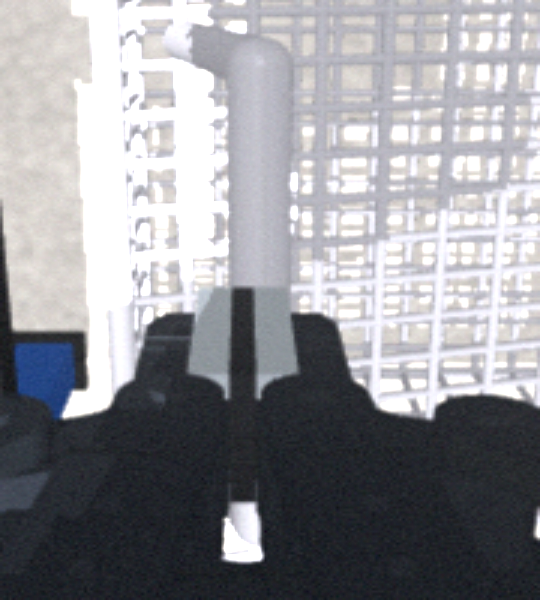

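```bash
python3 - <<'E'
from h import *
im=cv2.imread('pics/c_side.png'); c=im[100:260,180:330]; cv2.imwrite('pics/c_zoom2.png',np.clip(cv2.resize(c,None,fx=4,fy=3.7,interpolation=cv2.INTER_CUBIC)*1.3,0,255).astype(np.uint8))
W=np.load('c_side.npy')
for v in range(150,222,4):
    print(v,[tuple(np.round(W[v,u],3).tolist()) for u in range(234,248,3)])
E
```

```text
150 [(0.483, 0.013, 0.346), (0.489, 0.009, 0.347), (0.496, 0.007, 0.347), (0.502, 0.008, 0.346), (0.51, 0.011, 0.343)]
154 [(0.482, 0.015, 0.335), (0.489, 0.011, 0.337), (0.496, 0.013, 0.334), (0.502, 0.009, 0.336), (0.509, 0.013, 0.332)]
158 [(0.482, 0.016, 0.325), (0.488, 0.01, 0.327), (0.495, 0.01, 0.326), (0.502, 0.012, 0.324), (0.509, 0.014, 0.322)]
162 [(0.481, 0.014, 0.316), (0.487, 0.012, 0.316), (0.494, 0.012, 0.315), (0.501, 0.008, 0.316), (0.569, 0.469, 0.06)]
166 [(0.482, 0.034, 0.294), (0.486, 0.007, 0.308), (0.493, 0.011, 0.305), (0.5, 0.009, 0.305), (0.51, 0.03, 0.292)]
170 [(0.481, 0.03, 0.286), (0.485, 0.006, 0.298), (0.493, 0.01, 0.295), (0.499, 0.004, 0.298), (0.509, 0.028, 0.283)]
174 [(0.481, 0.034, 0.273), (0.485, 0.01, 0.286), (0.491, 0.001, 0.29), (0.499, 0.01, 0.283), (0.508, 0.028, 0.272)]
178 [(0.48, 0.034, 0.262), (0.486, 0.024, 0.267), (0.49, -0.001, 0.281), (0.496, -0.01, 0.285), (0.503, -0.007, 0.282)]
182 [(0.479, 0.03, 0.254), (0.481, -0.014, 0.279), (0.488, -0.011, 0.276), (0.495, -0.012, 0.275), (0.501, -0.014, 0.276)]
186 [(0.517, 0.409, 0.011), (0
[... 337 characters left out ...]
, 0.359, -0.002), (0.484, 0.039, 0.202), (0.491, 0.037, 0.202), (0.498, 0.036, 0.202), (0.528, 0.211, 0.087)]
202 [(0.477, 0.048, 0.186), (0.484, 0.048, 0.185), (0.491, 0.045, 0.185), (0.499, 0.049, 0.182), (0.506, 0.048, 0.181)]
206 [(0.488, 0.165, 0.096), (0.496, 0.165, 0.095), (0.509, 0.212, 0.063), (0.511, 0.154, 0.1), (0.519, 0.15, 0.101)]
210 [(0.484, 0.137, 0.103), (0.507, 0.283, 0.002), (0.508, 0.204, 0.054), (0.507, 0.125, 0.106), (0.514, 0.119, 0.109)]
214 [(0.496, 0.267, 0.0), (0.504, 0.262, 0.002), (0.494, 0.093, 0.117), (0.502, 0.095, 0.114), (0.51, 0.093, 0.114)]
218 [(0.492, 0.244, 0.002), (0.497, 0.207, 0.026), (0.51, 0.24, 0.001), (0.497, 0.06, 0.126), (0.506, 0.066, 0.121)]
```

View pics/c_zoom2.png

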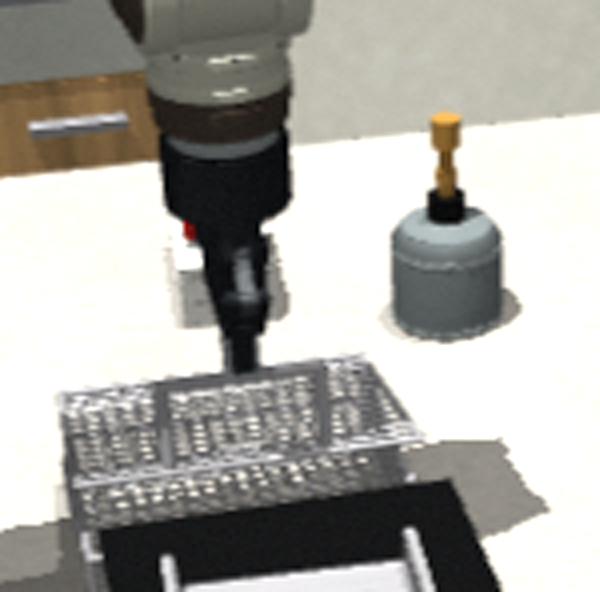

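The depth in both views puts the fingertips at z≈0.19, just above the bar (top at 0.188). The reported TCP is 0.163, so the true tips sit about 26 mm short of it. I'll reopen and go deeper.

Call:
{"api": "apply_moves", "payload": {"rows": [[[0, 0, 0, 0, 0, 0, 0.5], [0, 0, 0, 0, 0, 0, 0.5], [0, 0, 0, 0, 0, 0, 0.5], [0, 0, 0, 0, 0, 0, 0.5], [10, 1, 0, 0, 0, 0, 0.5], [18, 1, 0, 0, 0, 0, 0.5], [24, 1, 0, 0, 0, 0, 0.5], [24, 1, 0, 0, 0, 0, 0.5]]]}}

```text
time: 4.5
ee_pos: [0.4931, 0.0488, 0.1373]
tcp_rot: [-153.6, 89.8, -153.6]
wrist_force: [0.5, -0.1, 1.2]
opening: 0.0429
```

```bash
python3 - <<'E'
from h import *
stat()
p=cams.camera('wrist'); save(p,'d_wrist'); np.save('d_wrist.npy',cloud(p)); print(p['eye'],p['attitude'])
s=cams.camera('side'); save(s,'d_side')
im=s['pixels'][100:260,180:330,::-1]; a=np.clip(cv2.resize(im,(400,420))*1.3,0,255).astype(np.uint8)
b=np.clip(cv2.resize(p['pixels'][120:,100:480,::-1],(400,420))*1.5,0,255).astype(np.uint8)
cv2.imwrite('pics/d_both.png',np.hstack([a,b]))
W=cloud(p); 
for u in (222,228,234,240,330,336,342,348):
    q=W[230:330,u]; print(u,[tuple(np.round(q[i],3).tolist()) for i in (10,20,30,40,50)])
E
```

```text
t 4.5 tcp [0.4931 0.0488 0.1373] bar [0.4932 0.0488 0.1563] F [ 0.5 -0.1  1.2] T [-0.05  0.05 -0.04] op 0.0429 q [ 5.7 -3.2 -5.8 87.5 -0.1  5.6]
tool x [-0.003 -0.001 -1.   ] y [-0.001  1.    -0.001]
[0.42583906 0.04849747 0.30514195] [-15.40969588   0.11522146  90.04713211]
222 [(0.54, -0.009, 0.001), (0.551, -0.01, 0.0), (0.482, 0.024, 0.179), (0.482, 0.026, 0.188), (0.483, 0.027, 0.196)]
228 [(0.489, 0.02, 0.136), (0.496, 0.019, 0.134), (0.482, 0.027, 0.178), (0.485, 0.027, 0.182), (0.489, 0.027, 0.184)]
234 [(0.49, 0.023, 0.135), (0.495, 0.023, 0.136), (0.488, 0.027, 0.165), (0.493, 0.027, 0.166), (0.497, 0.027, 0.168)]
240 [(0.523, 0.015, 0.048), (0.532, 0.014, 0.047), (0.541, 0.014, 0.047), (0.548, 0.014, 0.052), (0.559, 0.013, 0.048)]
330 [(0.496, 0.078, 0.119), (0.502, 0.078, 0.12), (0.485, 0.07, 0.173), (0.489, 0.07, 0.175), (0.493, 0.07, 0.176)]
336 [(0.536, 0.1, 0.013), (0.551, 0.103, 0.001), (0.483, 0.071, 0.178), (0.482, 0.07, 0.188), (0.486, 0.07, 0.189)]
342 [(0.536, 0.106, 0.011), (0.552, 0.109, -0.001), (0.483, 0.074, 0.177), (0.482, 0.072, 0.188), (0.482, 0.071, 0.196)]
348 [(0.497, 0.089, 0.116), (0.552, 0.115, -0.001), (0.51, 0.09, 0.117), (0.483, 0.075, 0.187), (0.482, 0.073, 0.196)]
```

View pics/d_both.png

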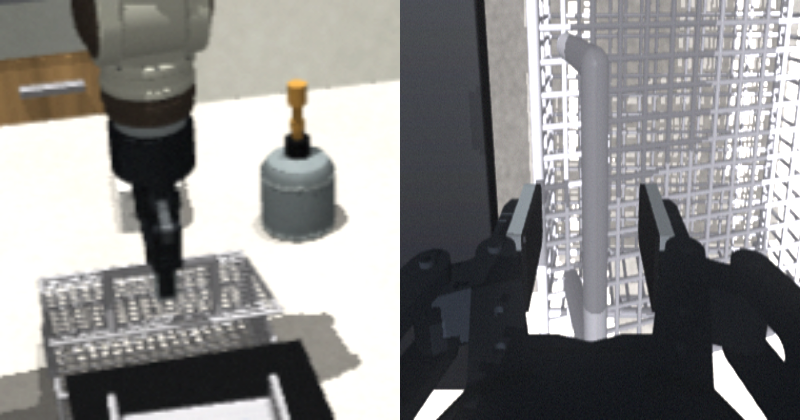

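Call:
{"api": "apply_moves", "payload": {"rows": [[[0, 0, 0, 0, 0, 0, 0.0], [0, 0, 0, 0, 0, 0, 0.0], [0, 0, 0, 0, 0, 0, 0.0], [0, 0, 0, 0, 0, 0, 0.0], [0, 0, 0, 0, 0, 0, 0.0]]], "newtons": 50}}

```text
time: 5.1
ee_pos: [0.4937, 0.0499, 0.1382]
tcp_rot: [134.0, 89.9, 134.1]
wrist_force: [1.5, 7.8, -4.0]
opening: 0.008
```

```bash
sed -i 's/def rows(wps,grip=19)/def rows(wps,grip=45)/; s/\*\.019/*.045/; s/round(v,2) for v/round(float(v),2) for v/' h.py; python3 - <<'E'
from h import *
stat()
p,R,o=cur(); bar=p-R[:,0]*.045
hy,hz=.212,.081
a0=np.arctan2(bar[2]-hz,hy-bar[1]); r=np.hypot(bar[2]-hz,hy-bar[1]); print('bar',bar,'r',r,'theta',a0-np.arctan2(58,180))
a1=np.radians(90)+np.arctan2(58,180)
N=36;w=[]
for i in range(1,N+1):
    a=a0+(a1-a0)*i/N
    w.append(([bar[0]+.0,hy-.189*np.cos(a),hz+.189*np.sin(a)],Rtool(-30*i/N,0.3),0))
rows(w[:18])
E
```

```text
t 5.1 tcp [0.4937 0.0499 0.1382] bar [0.4938 0.0499 0.1832] F [ 1.5  7.8 -4. ] T [ 1.26 -0.26  0.02] op 0.008 q [ 5.7 -3.2 -5.7 87.5  0.1  5.6]
tool x [-0.001  0.001 -1.   ] y [-0.002  1.     0.001]
bar [0.49379122 0.04989124 0.18317503] r 0.19162198758293533 theta 0.2506746580160493
[-4,5,0,-0.0,-0.0,-0.02,0],
[-10,9,0,-0.0,-0.0,-0.03,0],
[-16,12,0,-0.0,-0.0,-0.04,0],
[-21,16,0,-0.0,-0.0,-0.06,0],
[-26,20,0,-0.0,-0.0,-0.07,0],
[-31,24,0,-0.0,-0.0,-0.09,0],
[-36,28,0,-0.0,-0.0,-0.1,0],
[-41,33,0,-0.0,-0.0,-0.12,0],
[-45,38,0,-0.0,-0.0,-0.13,0],
[-50,42,0,-0.0,-0.0,-0.15,0],
[-54,47,0,-0.0,-0.0,-0.16,0],
[-58,53,0,-0.0,-0.0,-0.18,0],
[-61,58,0,-0.0,-0.0,-0.19,0],
[-65,63,0,-0.0,-0.0,-0.2,0],
[-68,69,0,-0.0,-0.0,-0.22,0],
[-71,74,0,-0.0,-0.0,-0.23,0],
[-74,80,0,-0.0,-0.0,-0.25,0],
[-77,86,0,-0.0,-0.0,-0.26,0],
```

Call:
{"api": "apply_moves", "payload": {"rows": [[[-5, 3, 0, 0, 0, -0.02, 0], [-10, 7, 0, 0, 0, -0.03, 0], [-16, 10, 0, 0, 0, -0.04, 0], [-21, 14, 0, 0, 0, -0.06, 0], [-26, 18, 0, 0, 0, -0.07, 0], [-31, 22, 0, 0, 0, -0.09, 0], [-36, 26, 0, 0, 0, -0.1, 0], [-41, 31, 0, 0, 0, -0.12, 0], [-45, 36, 0, 0, 0, -0.13, 0], [-50, 40, 0, 0, 0, -0.15, 0], [-54, 45, 0, 0, 0, -0.16, 0], [-58, 51, 0, 0, 0, -0.18, 0], [-61, 56, 0, 0, 0, -0.19, 0], [-65, 61, 0, 0, 0, -0.2, 0], [-68, 67, 0, 0, 0, -0.22, 0], [-71, 72, 0, 0, 0, -0.23, 0], [-74, 78, 0, 0, 0, -0.25, 0], [-77, 84, 0, 0, 0, -0.26, 0]]]}}

```text
time: 6.9
ee_pos: [0.4932, 0.1327, 0.2178]
tcp_rot: [-89.8, 74.9, -89.8]
wrist_force: [-4.9, -10.5, 14.8]
opening: 0.0083
```

```bash
cat > arc.py <<'E'
from h import *
def arc(th1,N,tilt1,hy=.21,hz=.081,op=0,x=None):
    stat(); p,R,o=cur(); bar=p-R[:,0]*.045
    a0=np.arctan2(bar[2]-hz,hy-bar[1]); r=np.hypot(bar[2]-hz,hy-bar[1]); k=np.arctan2(58,180)
    t0=np.degrees(np.arctan2(R[1,0],-R[2,0]))
    print('bar',bar,'r',r,'theta',a0-k,'tilt',t0)
    w=[]
    for i in range(1,N+1):
        a=a0+(th1+k-a0)*i/N
        w.append(([bar[0],hy-.189*np.cos(a),hz+.189*np.sin(a)],Rtool(t0+(tilt1-t0)*i/N,0.3),op))
    rows(w)
E
python3 -c "
from arc import *
arc(1.57,19,-30)"
```

```text
t 6.9 tcp [0.4932 0.1327 0.2178] bar [0.4932 0.1444 0.2613] F [ -4.9 -10.5  14.8] T [-2.55  1.1  -0.31] op 0.0083 q [ 23.4   5.3  10.4 101.1 -13.8  24.1]
tool x [ 0.001 -0.26  -0.966] y [-0.001  0.966 -0.26 ]
bar [0.49318337 0.14436406 0.26129415] r 0.1918698942182458 theta 0.9099433275402309 tilt -15.086343186676622
[-1,6,0,-0.0,-0.0,-0.01,0],
[-5,11,0,-0.0,-0.0,-0.03,0],
[-8,16,0,-0.0,-0.0,-0.04,0],
[-11,22,0,-0.0,-0.0,-0.05,0],
[-14,27,0,-0.0,-0.0,-0.07,0],
[-17,32,0,-0.0,-0.0,-0.08,0],
[-19,38,0,-0.0,-0.0,-0.1,0],
[-22,43,0,-0.0,-0.0,-0.11,0],
[-24,49,0,-0.0,-0.0,-0.12,0],
[-26,55,0,-0.0,-0.0,-0.14,0],
[-28,60,0,-0.0,-0.0,-0.15,0],
[-29,66,0,-0.0,-0.0,-0.16,0],
[-30,72,0,-0.0,-0.0,-0.18,0],
[-31,78,0,-0.0,-0.0,-0.19,0],
[-32,84,0,-0.0,-0.0,-0.21,0],
[-33,90,0,-0.0,-0.0,-0.22,0],
[-33,96,0,-0.0,-0.0,-0.23,0],
[-33,102,0,-0.0,-0.0,-0.25,0],
[-33,108,0,-0.0,-0.0,-0.26,0],
```

Call:
{"api": "apply_moves", "payload": {"rows": [[[-2, 6, 0, 0, 0, -0.01, 0], [-5, 11, 0, 0, 0, -0.03, 0], [-8, 16, 0, 0, 0, -0.04, 0], [-11, 22, 0, 0, 0, -0.05, 0], [-14, 27, 0, 0, 0, -0.07, 0], [-17, 32, 0, 0, 0, -0.08, 0], [-19, 38, 0, 0, 0, -0.1, 0], [-22, 43, 0, 0, 0, -0.11, 0], [-24, 49, 0, 0, 0, -0.12, 0], [-26, 55, 0, 0, 0, -0.14, 0], [-28, 60, 0, 0, 0, -0.15, 0], [-29, 66, 0, 0, 0, -0.16, 0], [-30, 72, 0, 0, 0, -0.18, 0], [-31, 78, 0, 0, 0, -0.19, 0], [-32, 84, 0, 0, 0, -0.21, 0], [-33, 90, 0, 0, 0, -0.22, 0], [-33, 96, 0, 0, 0, -0.23, 0], [-33, 102, 0, 0, 0, -0.25, 0], [-33, 108, 0, 0, 0, -0.26, 0], [-33, 108, 0, 0, 0, -0.26, 0]]]}}

```text
time: 8.9
ee_pos: [0.4925, 0.247, 0.2242]
tcp_rot: [-89.6, 60.1, -89.5]
wrist_force: [-4.9, 6.8, 16.5]
opening: 0.0081
```

```bash
python3 - <<'E'
from h import *
stat()
a=cams.camera('scene'); b=cams.camera('side')
cv2.imwrite('pics/e.png',np.hstack([cv2.resize(x['pixels'][:,:,::-1],(400,300)) for x in (a,b)]))
for p in (a,b):
    W=cloud(p).reshape(-1,3); W=W[~np.isnan(W[:,0])]; x,y,z=W.T
    for zz in (.1,.13,.16,.19,.22,.25,.28):
        m=(abs(z-zz)<.008)&(x>.39)&(x<.45)&(y>.12)&(y<.32)
        if m.sum()>3: print(zz,m.sum(),np.round(np.percentile(y[m],[10,50,90]),3))
E
```

```text
t 8.9 tcp [0.4925 0.247  0.2242] bar [0.4923 0.2695 0.2632] F [-4.9  6.8 16.5] T [-0.27  0.9  -0.39] op 0.0081 q [ 39.3  23.9  29.2 115.2 -22.9  43.2]
tool x [ 0.005 -0.499 -0.867] y [-0.002  0.867 -0.499]
0.1 37 [0.213 0.215 0.216]
0.13 40 [0.213 0.215 0.217]
0.16 26 [0.213 0.215 0.217]
0.1 40 [0.21  0.211 0.216]
0.13 42 [0.209 0.212 0.215]
0.16 41 [0.209 0.212 0.215]
0.19 46 [0.208 0.212 0.215]
0.22 46 [0.209 0.212 0.216]
0.25 47 [0.208 0.211 0.215]
0.28 61 [0.207 0.21  0.214]
```

View pics/e.png

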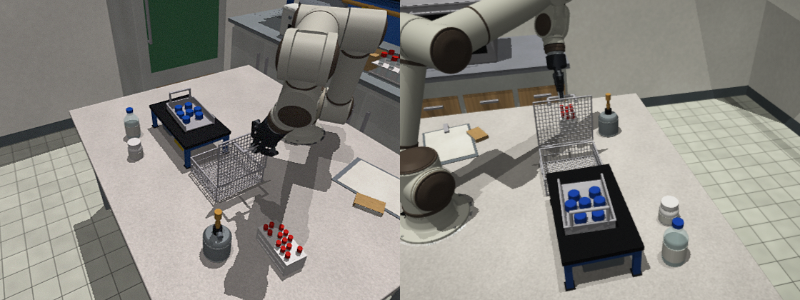

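The lid stands upright: its plane stays at y≈0.212 over its full height. Now release and cross to the tray.

```bash
python3 - <<'E'
from h import *
p,R,o=cur(); b=p-R[:,0]*.045; c=np.array
w=[(b,R,.4)]*2
w=[]
P=[(c([.492,.322,.353]),-30,0.3),(c([.492,.25,.42]),-20,0),(c([.49,.1,.42]),0,-1),(c([.487,-.12,.38]),12,-2.65),(c([.4865,-.326,.27]),20,-2.65)]
for q,t,y in P: w.append((q,Rtool(t,y),.4))
rows(w)
E
```

```text
[-104,1,0,-0.0,0.0,-0.0,0.4],
[-127,-87,0,0.0,0.0,0.17,0.4],
[-58,-202,-2,0.02,0.01,0.52,0.4],
[81,-366,-6,0.05,0.01,0.73,0.4],
[275,-485,-7,0.05,0.01,0.87,0.4],
```

Call:
{"api": "apply_moves", "payload": {"rows": [[[0, 0, 0, 0, 0, 0, 0.4], [0, 0, 0, 0, 0, 0, 0.4], [0, 0, 0, 0, 0, 0, 0.4], [-35, 0, 0, 0, 0, 0, 0.4], [-70, 0, 0, 0, 0, 0, 0.4], [-104, 0, 0, 0, 0, 0, 0.4], [-115, -40, 0, 0, 0, 0.08, 0.4], [-127, -87, 0, 0, 0, 0.17, 0.4], [-105, -125, 0, 0, 0, 0.28, 0.4], [-82, -163, 0, 0.01, 0, 0.4, 0.4], [-58, -202, -2, 0.02, 0.01, 0.52, 0.4], [-25, -240, -3, 0.03, 0.01, 0.58, 0.4], [10, -285, -4, 0.04, 0.01, 0.64, 0.4], [45, -325, -5, 0.05, 0.01, 0.68, 0.4], [81, -366, -6, 0.05, 0.01, 0.73, 0.4], [120, -390, -6, 0.05, 0.01, 0.76, 0.4], [160, -414, -7, 0.05, 0.01, 0.79, 0.4], [200, -438, -7, 0.05, 0.01, 0.82, 0.4], [240, -463, -7, 0.05, 0.01, 0.85, 0.4], [275, -485, -7, 0.05, 0.01, 0.87, 0.4]]]}}

```text
time: 11.0
ee_pos: [0.4865, -0.3131, 0.2253]
tcp_rot: [90.6, 69.9, 87.8]
wrist_force: [1.5, -0.8, 0.3]
opening: 0.0343
```

```bash
python3 - <<'E'
from h import *
stat()
p=cams.camera('wrist'); save(p,'f')
W=cloud(p).reshape(-1,3); W=W[~np.isnan(W[:,0])]; x,y,z=W.T
h=(z>.19)&(z<.215)&(x>.40)&(x<.57)&(y>-.34)&(y<-.27);P=W[h];f=np.polyfit(P[:,0],P[:,1],1);print(len(P),P.min(0),P.max(0),P.mean(0),np.percentile(P[:,2],[50,95]),np.degrees(np.arctan(f[0])))
E
```

```text
t 11.0 tcp [ 0.4865 -0.3131  0.2253] bar [ 0.4859 -0.3285  0.2676] F [ 1.5 -0.8  0.3] T [-0.31 -0.03 -0.01] op 0.0343 q [-41.   22.9  31.1 111.1  15.5 -40. ]
tool x [ 0.013  0.343 -0.939] y [0.046 0.938 0.344]
2773 [ 0.43195601 -0.31045222  0.19002152] [ 0.54023943 -0.2956189   0.20699643] [ 0.48158146 -0.30406861  0.2035207 ] [0.20424769 0.20581396] -2.6050847056383883
```

View pics/f.png

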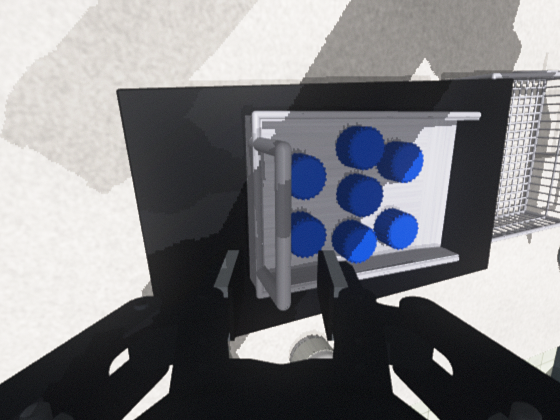

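```bash
python3 - <<'E'
from h import *
rows([([.486,-.302,.2005],Rtool(20,-2.65),.4)])
E
```

```text
[68,8,0,-0.01,-0.01,-0.0,0.4],
```

Call:
{"api": "apply_moves", "payload": {"rows": [[[15, 4, 0, 0, 0, 0, 0.4], [30, 8, 0, 0, 0, 0, 0.4], [45, 8, 0, 0, 0, 0, 0.4], [60, 8, 0, 0, 0, 0, 0.4], [68, 8, 0, 0, 0, 0, 0.4], [68, 8, 0, 0, 0, 0, 0.4], [68, 8, 0, 0, 0, 0, 0.0], [68, 8, 0, 0, 0, 0, 0.0], [68, 8, 0, 0, 0, 0, 0.0], [68, 8, 0, 0, 0, 0, 0.0], [68, 8, 0, 0, 0, 0, 0.0]]], "newtons": 70}}

```text
time: 12.15
ee_pos: [0.4869, -0.2867, 0.1591]
tcp_rot: [91.3, 69.8, 88.4]
wrist_force: [-0.2, -3.3, 4.4]
opening: 0.008
```

```bash
python3 - <<'E'
from h import *
stat()
p=cams.camera('wrist'); save(p,'g')
E
```

```text
t 12.15 tcp [ 0.4869 -0.2867  0.1591] bar [ 0.4864 -0.3022  0.2014] F [-0.2 -3.3  4.4] T [-0.53  0.    0.1 ] op 0.008 q [-39.1  18.9  18.6 102.3  15.9 -38. ]
tool x [ 0.01   0.345 -0.938] y [0.05  0.937 0.346]
```

View pics/g.png

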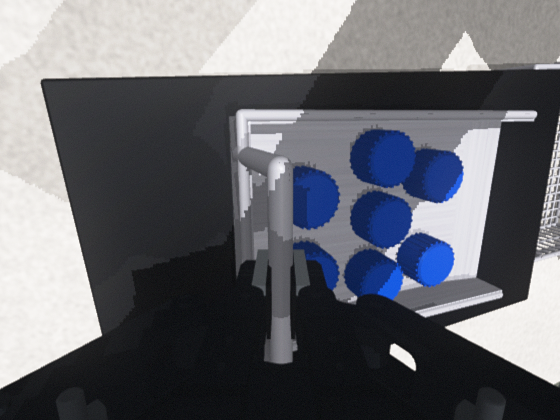

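```bash
cat > tip.py <<'E'
from h import *
EY,EZ=-.006,.1225
def bar(phi,d):
    c,s=np.cos(np.radians(phi)),np.sin(np.radians(phi))
    return np.array([.493,EY+(d-.2085)*c+.08*s, EZ+(.2085-d)*s+.08*c])
def tray_w(phi,d,op=0): return (bar(phi,d),Rtool(20-phi,0.5),op)
E
python3 - <<'E'
from tip import *
p,R,o=cur(); b=p-R[:,0]*.045
e=bar(0,.08); print(e); w=[]
for i in range(1,18):
    f=i/17; q=b+(e-b)*f; q[2]=.2020
    w.append((q,Rtool(20,-2.65+3.15*f),0))
rows(w)
E
```

```text
[ 0.493  -0.1345  0.2025]
[3,9,0,-0.01,-0.0,-0.0,0],
[6,19,0,-0.01,-0.0,-0.0,0],
[10,28,0,-0.02,-0.0,-0.0,0],
[13,37,0,-0.02,-0.0,-0.0,0],
[16,46,-1,-0.02,-0.0,-0.0,0],
[20,56,-1,-0.02,0.0,-0.0,0],
[23,65,-1,-0.03,0.0,-0.0,0],
[27,74,-1,-0.03,0.0,-0.0,0],
[30,83,-1,-0.03,0.0,-0.0,0],
[34,93,-1,-0.04,0.01,-0.0,0],
[37,102,-1,-0.04,0.01,-0.0,0],
[40,111,-2,-0.04,0.01,-0.0,0],
[44,120,-2,-0.05,0.01,-0.0,0],
[47,130,-2,-0.05,0.01,-0.0,0],
[51,139,-2,-0.05,0.01,-0.0,0],
[54,148,-2,-0.05,0.01,-0.0,0],
[57,158,-2,-0.06,0.01,-0.0,0],
```

Call:
{"api": "apply_moves", "payload": {"rows": [[[2, 4, 0, 0, 0, 0, 0], [5, 13, 0, -0.01, 0, 0, 0], [8, 23, 0, -0.01, 0, 0, 0], [12, 33, 0, -0.02, 0, 0, 0], [16, 46, -1, -0.02, 0, 0, 0], [20, 56, -1, -0.02, 0, 0, 0], [23, 65, -1, -0.03, 0, 0, 0], [27, 74, -1, -0.03, 0, 0, 0], [30, 83, -1, -0.03, 0, 0, 0], [34, 93, -1, -0.04, 0.01, 0, 0], [37, 102, -1, -0.04, 0.01, 0, 0], [40, 111, -2, -0.04, 0.01, 0, 0], [44, 120, -2, -0.05, 0.01, 0, 0], [47, 130, -2, -0.05, 0.01, 0, 0], [51, 139, -2, -0.05, 0.01, 0, 0], [55, 150, -2, -0.05, 0.01, 0, 0], [57, 158, -2, -0.06, 0.01, 0, 0], [57, 158, -2, -0.06, 0.01, 0, 0]]], "newtons": 110}}

```text
time: 14.0
ee_pos: [0.4931, -0.1173, 0.1604]
tcp_rot: [89.4, 69.7, 90.1]
wrist_force: [-0.3, 0.9, -3.2]
opening: 0.0062
```

```bash
python3 - <<'E'
from tip import *
stat()
a=cams.camera('scene'); b=cams.camera('side')
cv2.imwrite('pics/i.png',np.hstack([cv2.resize(x['pixels'][60:360,120:520,::-1],(400,300)) for x in (a,b)]))
rows([tray_w(p,.08) for p in range(3,31,2)])
E
```

```text
t 14.0 tcp [ 0.4931 -0.1173  0.1604] bar [ 0.4932 -0.1329  0.2026] F [-0.3  0.9 -3.2] T [-0.34  0.11 -0.09] op 0.0062 q [-24.5   6.    3.8  96.5  18.4 -26.6]
tool x [-0.001  0.347 -0.938] y [-0.012  0.938  0.347]
[-5,3,0,0.0,0.0,-0.06,0],
[-8,6,0,0.0,0.0,-0.09,0],
[-11,9,0,0.0,0.0,-0.13,0],
[-14,12,0,0.0,0.0,-0.16,0],
[-17,15,0,0.0,0.0,-0.2,0],
[-19,18,0,0.0,0.0,-0.23,0],
[-22,22,0,0.0,0.0,-0.27,0],
[-24,25,0,0.0,0.0,-0.3,0],
[-27,29,0,0.0,0.0,-0.34,0],
[-29,32,0,0.0,0.0,-0.37,0],
[-31,36,0,0.0,0.0,-0.41,0],
[-33,39,0,0.0,0.0,-0.44,0],
[-34,43,0,0.0,0.0,-0.48,0],
[-36,47,0,0.0,0.0,-0.51,0],
```

View pics/i.png

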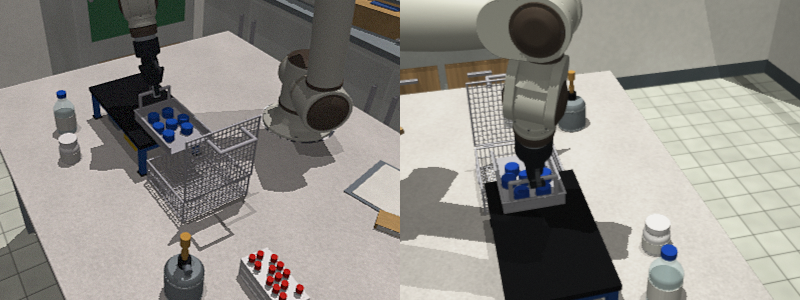

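Tray lip is over the basket (left view ~(200,150)) with all the caps still in place. Next, the first stage of tipping.

Call:
{"api": "apply_moves", "payload": {"rows": [[[-5, 3, 0, 0, 0, -0.06, 0], [-8, 6, 0, 0, 0, -0.09, 0], [-11, 9, 0, 0, 0, -0.13, 0], [-14, 12, 0, 0, 0, -0.16, 0], [-17, 15, 0, 0, 0, -0.2, 0], [-19, 18, 0, 0, 0, -0.23, 0], [-22, 22, 0, 0, 0, -0.27, 0], [-24, 25, 0, 0, 0, -0.3, 0], [-27, 29, 0, 0, 0, -0.34, 0], [-29, 32, 0, 0, 0, -0.37, 0], [-31, 36, 0, 0, 0, -0.41, 0], [-33, 39, 0, 0, 0, -0.44, 0], [-34, 43, 0, 0, 0, -0.48, 0]]]}}

```text
time: 15.4
ee_pos: [0.4927, -0.0896, 0.2072]
tcp_rot: [-88.4, 82.7, -87.9]
wrist_force: [-0.4, -0.2, -3.0]
opening: 0.0062
```

```bash
python3 - <<'E'
from tip import *
stat()
a=cams.camera('scene'); b=cams.camera('side')
cv2.imwrite('pics/j.png',np.hstack([cv2.resize(x['pixels'][60:360,120:520,::-1],(400,300)) for x in (a,b)]))
rows([tray_w(p,.08) for p in list(range(30,56,2))+[56]])
E
```

```text
t 15.4 tcp [ 0.4927 -0.0896  0.2072] bar [ 0.4925 -0.0839  0.2518] F [-0.4 -0.2 -3. ] T [ 0.2   0.03 -0.04] op 0.0062 q [-5.8 -3.1  1.7 93.8 -7.3 -6.5]
tool x [ 0.005 -0.128 -0.992] y [-0.01   0.992 -0.128]
[-5,3,0,0.0,0.0,-0.05,0],
[-8,6,0,0.0,0.0,-0.08,0],
[-11,9,0,0.0,0.0,-0.12,0],
[-14,12,1,0.0,0.0,-0.15,0],
[-17,15,1,0.0,0.0,-0.19,0],
[-19,18,1,0.0,0.0,-0.22,0],
[-22,21,1,0.0,0.0,-0.26,0],
[-24,25,1,0.0,0.0,-0.29,0],
[-27,28,1,0.0,0.0,-0.33,0],
[-29,32,1,0.0,0.0,-0.36,0],
[-31,35,1,0.0,0.0,-0.4,0],
[-33,39,1,0.0,0.0,-0.43,0],
[-35,43,1,0.0,0.0,-0.47,0],
[-36,46,1,0.0,0.0,-0.5,0],
```

View pics/j.png

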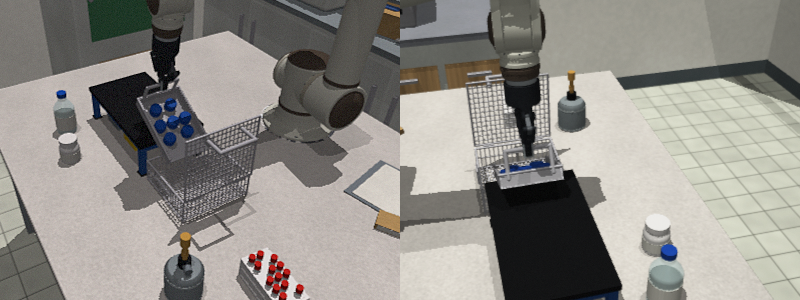

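Call:
{"api": "apply_moves", "payload": {"rows": [[[-5, 3, 0, 0, 0, -0.05, 0], [-7, 5, 0, 0, 0, -0.07, 0], [-9, 7, 0, 0, 0, -0.1, 0], [-11, 9, 0, 0, 0, -0.12, 0], [-14, 12, 1, 0, 0, -0.15, 0], [-17, 15, 1, 0, 0, -0.19, 0], [-18, 16, 1, 0, 0, -0.2, 0], [-19, 18, 1, 0, 0, -0.22, 0], [-22, 21, 1, 0, 0, -0.26, 0], [-24, 25, 1, 0, 0, -0.29, 0], [-27, 28, 1, 0, 0, -0.33, 0], [-29, 32, 1, 0, 0, -0.36, 0], [-31, 35, 1, 0, 0, -0.4, 0], [-33, 39, 1, 0, 0, -0.43, 0], [-35, 43, 1, 0, 0, -0.47, 0], [-36, 46, 1, 0, 0, -0.5, 0], [-36, 46, 1, 0, 0, -0.5, 0], [-36, 46, 1, 0, 0, -0.5, 0], [-36, 46, 1, 0, 0, -0.5, 0], [-36, 46, 1, 0, 0, -0.5, 0]]]}}

```text
time: 17.5
ee_pos: [0.493, -0.0388, 0.2373]
tcp_rot: [-89.6, 54.1, -89.0]
wrist_force: [-0.9, 0.4, -2.7]
opening: 0.0064
```

```bash
python3 - <<'E'
from tip import *
stat()
a=cams.camera('scene'); b=cams.camera('side')
cv2.imwrite('pics/k.png',np.hstack([cv2.resize(x['pixels'][60:360,120:520,::-1],(400,300)) for x in (a,b)]))
p=cams.camera('wrist'); save(p,'kw')
E
```

```text
t 17.5 tcp [ 0.493  -0.0388  0.2373] bar [ 0.4926 -0.0125  0.2738] F [-0.9  0.4 -2.7] T [1.05 0.04 0.  ] op 0.0064 q [ 16.2   2.7   4.3 102.4 -34.4  19. ]
tool x [ 0.01  -0.586 -0.81 ] y [-0.007  0.81  -0.586]
```

View pics/k.png

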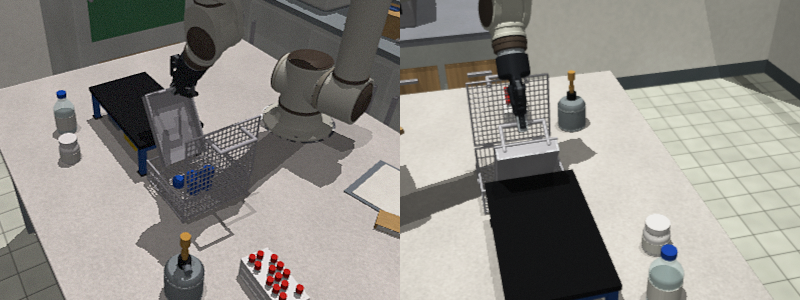

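View pics/kw.png

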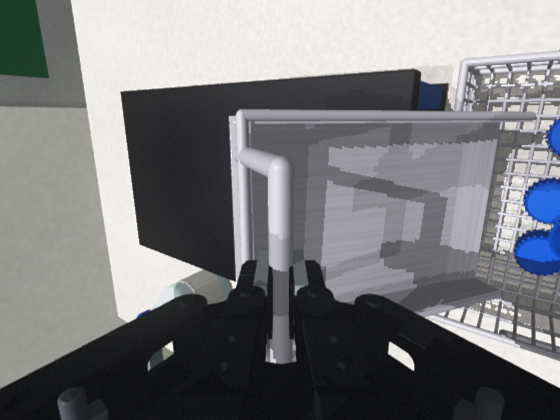

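The tray is empty (wrist view) and the caps are in the basket. Now untip the tray.

```bash
python3 - <<'E'
from tip import *
rows([tray_w(p,.08) for p in range(53,-1,-4)]+[tray_w(0,.08)])
E
```

```text
[4,-3,0,0.0,0.0,0.05,0],
[11,-8,0,0.0,0.0,0.12,0],
[19,-12,0,0.0,0.0,0.19,0],
[26,-15,0,0.0,0.0,0.26,0],
[34,-19,0,0.0,0.0,0.33,0],
[42,-21,0,0.0,0.0,0.4,0],
[50,-23,-1,0.0,0.0,0.47,0],
[58,-24,-1,0.0,0.0,0.54,0],
[66,-25,-1,0.0,0.0,0.61,0],
[75,-25,-1,0.0,0.0,0.68,0],
[83,-25,-1,0.0,0.0,0.75,0],
[91,-24,-1,0.0,0.0,0.82,0],
[99,-23,-1,0.0,0.0,0.89,0],
[107,-21,-1,0.0,0.0,0.96,0],
[109,-20,-1,0.0,0.0,0.98,0],
```

Call:
{"api": "apply_moves", "payload": {"rows": [[[4, -3, 0, 0, 0, 0.05, 0], [11, -8, 0, 0, 0, 0.12, 0], [19, -12, 0, 0, 0, 0.19, 0], [26, -15, 0, 0, 0, 0.26, 0], [34, -19, 0, 0, 0, 0.33, 0], [42, -21, 0, 0, 0, 0.4, 0], [50, -23, -1, 0, 0, 0.47, 0], [58, -24, -1, 0, 0, 0.54, 0], [66, -25, -1, 0, 0, 0.61, 0], [75, -25, -1, 0, 0, 0.68, 0], [83, -25, -1, 0, 0, 0.75, 0], [91, -24, -1, 0, 0, 0.82, 0], [99, -23, -1, 0, 0, 0.89, 0], [107, -21, -1, 0, 0, 0.96, 0], [109, -20, -1, 0, 0, 0.98, 0], [109, -20, -1, 0, 0, 0.98, 0]]]}}

```text
time: 19.25
ee_pos: [0.493, -0.12, 0.1602]
tcp_rot: [89.6, 69.8, 90.2]
wrist_force: [0.5, -1.3, -1.7]
opening: 0.0066
```

```bash
python3 - <<'E'
from tip import *
stat()
a=cams.camera('scene'); b=cams.camera('side')
cv2.imwrite('pics/l.png',np.hstack([cv2.resize(x['pixels'][60:360,120:520,::-1],(400,300)) for x in (a,b)]))
e=np.array([.4975,-.302,.2015]); p,R,o=cur(); s=p-R[:,0]*.045
rows([(s+(e-s)*f,Rtool(20,.5),0) for f in (.25,.5,.75,1)])
W=cloud(b).reshape(-1,3); W=W[~np.isnan(W[:,0])]; x,y,z=W.T
for zz in (-.14,-.1,-.06,-.02,.02,.06):
    m=(abs(y-zz)<.008)&(x>.44)&(x<.54)&(z>.1)&(z<.14); print(zz,m.sum(),np.percentile(z[m],[20,50,80]) if m.sum() else '')
E
```

```text
t 19.25 tcp [ 0.493  -0.12    0.1602] bar [ 0.493  -0.1355  0.2024] F [ 0.5 -1.3 -1.7] T [-0.77 -0.01 -0.04] op 0.0066 q [-24.7   6.2   3.9  96.6  18.2 -26.7]
tool x [-0.001  0.345 -0.939] y [-0.01   0.939  0.345]
[-14,-40,0,0.0,0.0,-0.0,0],
[-28,-79,1,0.0,0.0,-0.0,0],
[-42,-119,2,0.0,0.0,-0.0,0],
[-56,-158,2,0.0,0.0,-0.0,0],
-0.14 438 [0.120196   0.12525325 0.13360738]
-0.1 68 [0.12444174 0.12583429 0.12695866]
-0.06 87 [0.12383399 0.12483237 0.12637278]
-0.02 90 [0.12375768 0.12503736 0.12633117]
0.02 82 [0.12289542 0.12410985 0.12523542]
0.06 77 [0.12454709 0.12584201 0.12763856]
```

View pics/l.png

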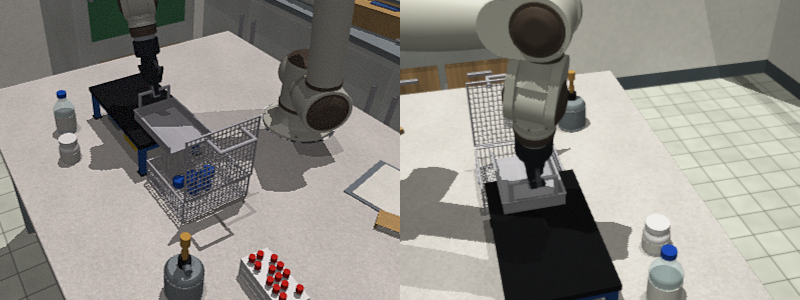

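Call:
{"api": "apply_moves", "payload": {"rows": [[[-4, -10, 0, 0, 0, 0, 0], [-8, -22, 0, 0, 0, 0, 0], [-13, -36, 0, 0, 0, 0, 0], [-18, -50, 0, 0, 0, 0, 0], [-23, -65, 1, 0, 0, 0, 0], [-28, -79, 1, 0, 0, 0, 0], [-33, -94, 1, 0, 0, 0, 0], [-38, -108, 1, 0, 0, 0, 0], [-43, -122, 2, 0, 0, 0, 0], [-48, -136, 2, 0, 0, 0, 0], [-53, -149, 2, 0, 0, 0, 0], [-55, -158, 2, 0, 0, 0, 0], [-55, -158, 2, 0, 0, 0, 0], [-55, -158, 2, 0, 0, 0, 0.4], [-55, -158, 2, 0, 0, 0, 0.4], [-55, -158, 2, 0, 0, 0, 0.4], [-75, -158, 2, 0, 0, 0, 0.4], [-105, -158, 2, 0, 0, 0, 0.4], [-135, -158, 2, 0, 0, 0, 0.4]]]}}

```text
time: 21.25
ee_pos: [0.4971, -0.3138, 0.2344]
tcp_rot: [89.4, 69.9, 90.1]
wrist_force: [1.1, -0.6, 0.6]
opening: 0.0342
```

```bash
python3 - <<'E'
from tip import *
stat()
a=cams.camera('scene'); b=cams.camera('side'); save(a,'m_scene'); save(b,'m_side')
A=cv2.resize(a['pixels'][180:280,255:380,::-1],(400,320),interpolation=cv2.INTER_CUBIC);B=cv2.resize(b['pixels'][180:380,180:380,::-1],(400,320))
cv2.imwrite('pics/m.png',np.hstack([A,B]))
for p in (a,b):
    print('caps',[(np.round(d['at'],3).tolist(),round(d['confidence'],2)) for d in cams.find_in('cap0_centre',p)])
W=cloud(b).reshape(-1,3); W=W[~np.isnan(W[:,0])]; x,y,z=W.T
t=(x>.4)&(x<.6)&(y>-.36)&(y<-.03)&(z>.146)&(z<.158); P=W[t]; print(cv2.minAreaRect((P[:,:2]*1000).astype(np.float32)),P.min(0),P.max(0))
for zz in (-.28,-.25,-.2,-.15,-.12): 
    m=(abs(y-zz)<.008)&(x>.45)&(x<.54)&(z>.1)&(z<.14); print(zz,m.sum(),np.percentile(z[m],[20,50,80]) if m.sum() else '')
E
```

```text
t 21.25 tcp [ 0.4971 -0.3138  0.2344] bar [ 0.4971 -0.3293  0.2767] F [ 1.1 -0.6  0.6] T [-0.36 -0.04 -0.04] op 0.0342 q [-40.2  25.4  35.4 113.4  15.2 -42.8]
tool x [-0.001  0.344 -0.939] y [-0.013  0.939  0.344]
caps []
caps [([0.514, 0.112, 0.046], 0.65), ([0.474, 0.108, 0.044], 0.43)]
((496.16876220703125, -200.62283325195312), (146.15386962890625, 213.7102508544922), 0.5222080945968628) [ 0.42239643 -0.30805245  0.14600685] [ 0.56983763 -0.09440196  0.15795572]
-0.28 3 [0.12628137 0.12717812 0.12746988]
-0.25 215 [0.12309102 0.12423255 0.12546415]
-0.2 152 [0.12337867 0.12469539 0.12594129]
-0.15 149 [0.12326549 0.1243524  0.12568372]
-0.12 149 [0.12400902 0.12517282 0.126528  ]
```

View pics/m.png

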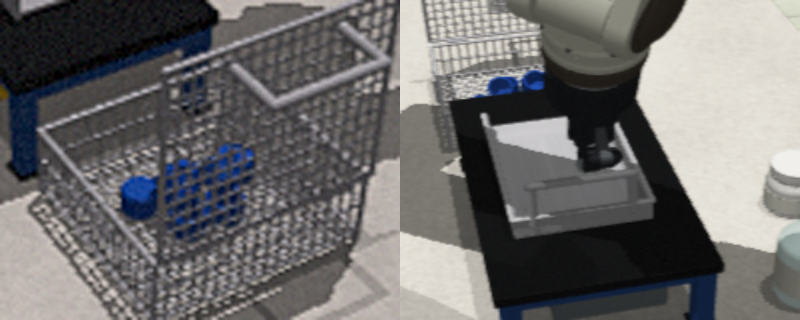

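```bash
python3 - <<'E'
from h import *
c=np.array
P=[(c([.487,-.12,.38]),12,0),(c([.49,.1,.42]),0,0)]
rows([(q,Rtool(t,y),.4) for q,t,y in P])
E
```

```text
[-26,226,-8,0.01,0.0,-0.14,0.4],
[9,438,-2,0.01,0.0,-0.35,0.4],
```

Call:
{"api": "apply_moves", "payload": {"rows": [[[-30, 40, -2, 0, 0, -0.03, 0.4], [-35, 80, -4, 0, 0, -0.06, 0.4], [-35, 120, -5, 0, 0, -0.09, 0.4], [-32, 170, -7, 0, 0, -0.12, 0.4], [-26, 226, -8, 0.01, 0, -0.14, 0.4], [-20, 270, -7, 0.01, 0, -0.18, 0.4], [-12, 315, -6, 0.01, 0, -0.22, 0.4], [-5, 360, -4, 0.01, 0, -0.27, 0.4], [2, 400, -3, 0.01, 0, -0.31, 0.4], [9, 438, -2, 0.01, 0, -0.35, 0.4], [9, 438, -2, 0.01, 0, -0.35, 0.4]]]}}

```text
time: 22.55
ee_pos: [0.4895, 0.1052, 0.3747]
tcp_rot: [1.0, 89.9, 1.5]
wrist_force: [-0.7, -0.1, -1.0]
opening: 0.0341
```

```bash
python3 - <<'E'
from h import *
stat()
a=cams.camera('wrist'); save(a,'n')
print('caps',[(np.round(d['at'],3).tolist(),round(d['confidence'],2)) for d in cams.find_in('cap0_centre',a)])
c=np.array
P=[(c([.492,.25,.42]),-20,0.3),(c([.492,.322,.353]),-30,0.3),(c([.492,.2685,.262]),-30,.3)]
rows([(q,Rtool(t,y),.4) for q,t,y in P])
E
```

```text
t 22.55 tcp [0.4895 0.1052 0.3747] bar [0.4894 0.1052 0.4197] F [-0.7 -0.1 -1. ] T [-0.06  0.01  0.04] op 0.0341 q [ 12.1   6.   30.9 114.7  -0.   11.6]
tool x [ 0.002  0.    -1.   ] y [-0.009  1.     0.   ]
caps [([0.468, 0.108, 0.046], 0.75)]
[-3,133,3,-0.0,0.0,-0.35,0.4],
[60,198,3,-0.0,0.0,-0.52,0.4],
[151,144,3,-0.0,0.0,-0.52,0.4],
```

View pics/n.png

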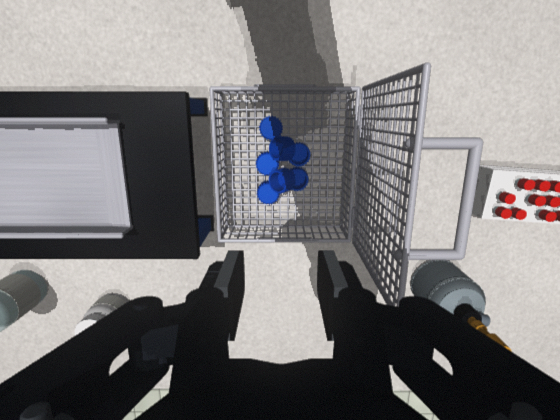

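All seven caps are in the basket (~(271,127), (283,148), (301,153), (266,162), (268,192), (281,180), (298,178)). Now back to the lid handle.

Call:
{"api": "apply_moves", "payload": {"rows": [[[-3, 45, 1, 0, 0, -0.12, 0.4], [-3, 90, 2, 0, 0, -0.24, 0.4], [-3, 133, 3, 0, 0, -0.35, 0.4], [20, 165, 3, 0, 0, -0.43, 0.4], [60, 198, 3, 0, 0, -0.52, 0.4], [60, 198, 3, 0, 0, -0.52, 0.4], [85, 184, 3, 0, 0, -0.52, 0.4], [110, 168, 3, 0, 0, -0.52, 0.4], [130, 156, 3, 0, 0, -0.52, 0.4], [151, 144, 3, 0, 0, -0.52, 0.4], [151, 144, 3, 0, 0, -0.52, 0.4], [151, 144, 3, 0, 0, -0.52, 0], [151, 144, 3, 0, 0, -0.52, 0], [151, 144, 3, 0, 0, -0.52, 0], [151, 144, 3, 0, 0, -0.52, 0]]], "newtons": 50}}

```text
time: 24.15
ee_pos: [0.4928, 0.2459, 0.2247]
tcp_rot: [-89.6, 60.3, -89.3]
wrist_force: [2.4, -0.3, 5.3]
opening: 0.008
```

```bash
python3 - <<'E'
from arc import *
arc(0,40,0)
E
```

```text
t 24.15 tcp [0.4928 0.2459 0.2247] bar [0.4925 0.2682 0.2638] F [ 2.4 -0.3  5.3] T [-0.24 -0.09  0.1 ] op 0.008 q [ 39.1  23.6  29.  114.9 -22.9  42.9]
tool x [ 0.006 -0.496 -0.868] y [-0.003  0.868 -0.496]
bar [0.49248686 0.2682265  0.26377808] r 0.19182844518521788 theta 1.5674786122747 tilt -29.742994871932453
[4,-6,0,-0.0,0.0,0.01,0],
[6,-13,0,-0.0,0.0,0.03,0],
[9,-19,0,-0.0,0.0,0.04,0],
[11,-25,0,-0.0,0.0,0.05,0],
[14,-32,0,-0.0,0.0,0.06,0],
[17,-38,0,-0.0,0.0,0.08,0],
[20,-44,0,-0.0,0.0,0.09,0],
[24,-50,0,-0.0,0.0,0.1,0],
[27,-56,-1,-0.0,0.0,0.12,0],
[31,-61,-1,-0.0,0.0,0.13,0],
[36,-67,-1,-0.0,0.0,0.14,0],
[40,-72,-1,-0.0,0.0,0.16,0],
[45,-77,-1,-0.0,0.0,0.17,0],
[50,-82,-1,-0.0,0.0,0.18,0],
[55,-87,-1,-0.0,0.0,0.19,0],
[60,-91,-1,-0.0,0.0,0.21,0],
[66,-95,-1,-0.0,0.0,0.22,0],
[71,-99,-1,-0.0,0.0,0.23,0],
[77,-103,-1,-0.0,0.0,0.25,0],
[83,-107,-1,-0.0,0.0,0.26,0],
[89,-110,-1,-0.0,0.0,0.27,0],
[95,-113,-1,-0.0,0.0,0.29,0],
[102,-116,-1,-0.0,0.0,0.3,0],
[108,-119,-1,-0.0,0.0,0.31,0],
[115,-121,-1,-0.0,0.0,0.32,0],
[122,-123,-1,-0.0,0.0,0.34,0],
[129,-125,-1,-0.0,0.0,0.35,0],
[136,-126,-1,-0.0,0.0,0.36,0],
[143,-128,-1,-0.0,0.0,0.38,0],
[150,-129,-2,-0.0,0.0,0.39,0],
[157,-129,-2,-0.0,0.0,0.4,0],
[164,-130,-2,-0.0,0.0,0.42,0],
[171,-130,-2,-0.0,0.0,0.43,0],
[178,-130,-2,-0.0,0.0,0.44,0],
[185,-129,-2,-0.0,0.0,0.45,0],
[192,-128,-2,-0.0,0.0,0.47,0],
[199,-127,-2,-0.0,0.0,0.48,0],
[207,-126,-2,-0.0,0.0,0.49,0],
[214,-124,-2,-0.0,0.0,0.51,0],
[221,-122,-2,-0.0,0.0,0.52,0],
```

Call:
{"api": "apply_moves", "payload": {"rows": [[[2, -6, 0, 0, 0, 0.01, 0], [5, -13, 0, 0, 0, 0.03, 0], [8, -19, 0, 0, 0, 0.04, 0], [11, -25, 0, 0, 0, 0.05, 0], [14, -32, 0, 0, 0, 0.06, 0], [17, -38, 0, 0, 0, 0.08, 0], [20, -44, 0, 0, 0, 0.09, 0], [24, -50, 0, 0, 0, 0.1, 0], [27, -56, -1, 0, 0, 0.12, 0], [31, -61, -1, 0, 0, 0.13, 0], [36, -67, -1, 0, 0, 0.14, 0], [40, -72, -1, 0, 0, 0.16, 0], [45, -77, -1, 0, 0, 0.17, 0], [50, -82, -1, 0, 0, 0.18, 0], [55, -87, -1, 0, 0, 0.19, 0], [60, -91, -1, 0, 0, 0.21, 0], [66, -95, -1, 0, 0, 0.22, 0], [71, -99, -1, 0, 0, 0.23, 0], [77, -103, -1, 0, 0, 0.25, 0], [83, -107, -1, 0, 0, 0.26, 0]]]}}

```text
time: 26.15
ee_pos: [0.4937, 0.112, 0.2065]
tcp_rot: [-88.5, 75.3, -88.2]
wrist_force: [5.5, 2.3, 0.1]
opening: 0.0084
```

```bash
python3 - <<'E'
from arc import *
arc(0,20,0)
E
```

```text
t 26.15 tcp [0.4937 0.112  0.2065] bar [0.4934 0.1234 0.25  ] F [5.5 2.3 0.1] T [ 0.88 -1.16  0.3 ] op 0.0084 q [ 21.2   3.3   7.1  98.8 -13.9  21.5]
tool x [ 0.008 -0.254 -0.967] y [-0.004  0.967 -0.254]
bar [0.49336351 0.12343216 0.25000461] r 0.18988562533459835 theta 0.7857017287419223 tilt -14.719977709993422
[6,-4,0,-0.0,0.01,0.01,0],
[11,-9,0,-0.0,0.01,0.03,0],
[16,-13,-1,-0.0,0.01,0.04,0],
[22,-18,-1,-0.0,0.01,0.05,0],
[28,-22,-1,-0.0,0.01,0.06,0],
[34,-25,-1,-0.0,0.01,0.08,0],
[40,-29,-1,-0.0,0.01,0.09,0],
[46,-32,-1,-0.0,0.01,0.1,0],
[53,-35,-1,-0.0,0.01,0.12,0],
[59,-38,-1,-0.0,0.01,0.13,0],
[66,-40,-1,-0.0,0.01,0.14,0],
[73,-43,-1,-0.0,0.01,0.15,0],
[80,-45,-1,-0.0,0.01,0.17,0],
[87,-46,-1,-0.0,0.01,0.18,0],
[94,-48,-1,-0.0,0.01,0.19,0],
[101,-49,-1,-0.0,0.01,0.21,0],
[108,-50,-1,-0.0,0.01,0.22,0],
[115,-50,-1,-0.0,0.01,0.23,0],
[122,-51,-2,-0.0,0.01,0.24,0],
[130,-51,-2,-0.0,0.01,0.26,0],
```

Call:
{"api": "apply_moves", "payload": {"rows": [[[6, -4, 0, 0, 0, 0.01, 0], [11, -9, 0, 0, 0, 0.03, 0], [16, -13, -1, 0, 0.01, 0.04, 0], [22, -18, -1, 0, 0.01, 0.05, 0], [28, -22, -1, 0, 0.01, 0.06, 0], [34, -25, -1, 0, 0.01, 0.08, 0], [40, -29, -1, 0, 0.01, 0.09, 0], [46, -32, -1, 0, 0.01, 0.1, 0], [53, -35, -1, 0, 0.01, 0.12, 0], [59, -38, -1, 0, 0.01, 0.13, 0], [66, -40, -1, 0, 0.01, 0.14, 0], [73, -43, -1, 0, 0.01, 0.15, 0], [80, -45, -1, 0, 0.01, 0.17, 0], [87, -46, -1, 0, 0.01, 0.18, 0], [94, -48, -1, 0, 0.01, 0.19, 0], [101, -49, -1, 0, 0.01, 0.21, 0], [108, -50, -1, 0, 0.01, 0.22, 0], [115, -50, -1, 0, 0.01, 0.23, 0], [120, -51, -2, 0, 0.01, 0.24, 0], [124, -51, -2, 0, 0.01, 0.25, 0]]]}}

```text
time: 28.15
ee_pos: [0.4939, 0.0318, 0.0991]
tcp_rot: [-106.0, 89.7, -105.8]
wrist_force: [8.6, 5.6, 1.9]
opening: 0.008
```

```bash
cat > lidm.py <<'E'
from h import *
def lid():
  for n in ('scene','side'):
    p=cams.camera(n); W=cloud(p).reshape(-1,3); W=W[~np.isnan(W[:,0])]; x,y,z=W.T
    o=[]
    for yy in (.02,.05,.08,.11,.14,.17,.2):
        m=(abs(y-yy)<.012)&(x>.4)&(x<.59)&(z>.07)&(z<.115)
        o.append((yy,round(float(np.median(z[m])),4) if m.sum()>4 else None))
    print(n,o)
E
python3 - <<'E'
from arc import *
arc(0,3,0)
from lidm import *; lid()
E
```

```text
t 28.15 tcp [0.4939 0.0318 0.0991] bar [0.4939 0.032  0.1441] F [8.6 5.6 1.9] T [ 1.27 -1.76  0.04] op 0.008 q [  3.8  -3.3 -10.1  83.2  -0.2   3.5]
tool x [-0.001 -0.004 -1.   ] y [-0.005  1.    -0.004]
bar [0.49392587 0.03197658 0.14406632] r 0.1888642312720878 theta 0.028746142698105215 tilt -0.24352030913428785
[2,-1,0,-0.0,-0.0,0.0,0],
[3,-1,0,-0.0,-0.0,0.0,0],
[5,-2,0,-0.0,-0.0,0.0,0],
scene [(0.02, 0.0873), (0.05, 0.0875), (0.08, 0.0868), (0.11, 0.0861), (0.14, 0.0853), (0.17, 0.0847), (0.2, 0.0841)]
side [(0.02, 0.1021), (0.05, 0.089), (0.08, 0.0881), (0.11, 0.0876), (0.14, 0.0873), (0.17, 0.0866), (0.2, 0.0851)]
```

Call:
{"api": "apply_moves", "payload": {"rows": [[[2, 0, 0, 0, 0, 0, 0], [4, -1, 0, 0, 0, 0, 0], [5, -1, 0, 0, 0, 0, 0], [5, -1, 0, 0, 0, 0, 0]]]}}

```text
time: 28.65
ee_pos: [0.494, 0.0304, 0.0943]
tcp_rot: [-99.2, 89.7, -99.0]
wrist_force: [1.2, -2.3, 9.5]
opening: 0.0082
```

```bash
python3 - <<'E'
from arc import *
stat()
from lidm import *; lid()
E
```

```text
t 28.65 tcp [0.494  0.0304 0.0943] bar [0.494  0.0306 0.1393] F [ 1.2 -2.3  9.5] T [-0.23 -0.3   0.06] op 0.0082 q [  3.7  -3.2 -10.7  82.6  -0.3   3.4]
tool x [-0.001 -0.004 -1.   ] y [-0.005  1.    -0.004]
scene [(0.02, 0.0832), (0.05, 0.0835), (0.08, 0.084), (0.11, 0.0837), (0.14, 0.084), (0.17, 0.0839), (0.2, 0.0838)]
side [(0.02, 0.1036), (0.05, 0.0855), (0.08, 0.0854), (0.11, 0.0858), (0.14, 0.0853), (0.17, 0.0856), (0.2, 0.0849)]
```

Lid is level (slope ~0), with a 9.5 N reaction. I'll release and back off.

Call:
{"api": "apply_moves", "payload": {"rows": [[[1, 0, 0, 0, 0, 0, 0], [1, 0, 0, 0, 0, 0, 0], [1, 0, 0, 0, 0, 0, 0.4], [1, 0, 0, 0, 0, 0, 0.4], [1, 0, 0, 0, 0, 0, 0.4], [1, 0, 0, 0, 0, 0, 0.4], [-20, 0, 0, 0, 0, 0, 0.4], [-50, 0, 0, 0, 0, 0, 0.4], [-90, 0, 0, 0, 0, 0, 0.4], [-130, 0, 0, 0, 0, 0, 0.4], [-170, 0, 0, 0, 0, 0, 0.4], [-170, 0, 0, 0, 0, 0, 0.4]]]}}

```text
time: 29.95
ee_pos: [0.4952, 0.0312, 0.2695]
tcp_rot: [-33.3, 89.6, -33.1]
wrist_force: [0.1, 0.1, -0.2]
opening: 0.0341
```

```bash
python3 - <<'E'
from lidm import *
stat(); lid()
a=cams.camera('scene'); b=cams.camera('side')
cv2.imwrite('pics/z.png',np.hstack([cv2.resize(x['pixels'][:,:,::-1],(400,300)) for x in (a,b)]))
W=cloud(b).reshape(-1,3); W=W[~np.isnan(W[:,0])]; x,y,z=W.T
t=(x>.4)&(x<.6)&(y>-.36)&(y<-.03)&(z>.146)&(z<.158); P=W[t]; print(P.min(0),P.max(0))
for l in ['burner','tube_rack','reagent_bottle','white_jar']:
    print(l,[np.round(d['at'],3).tolist() for d in cams.find_in(l,a)[:1]],[np.round(d['at'],3).tolist() for d in cams.find_in(l,b)[:1]])
E
```

```text
t 29.95 tcp [0.4952 0.0312 0.2695] bar [0.4949 0.0314 0.3145] F [ 0.1  0.1 -0.2] T [-0.02 -0.    0.01] op 0.0341 q [  3.8  -0.9  11.2 101.7  -0.3   3.5]
tool x [ 0.006 -0.004 -1.   ] y [-0.005  1.    -0.004]
scene [(0.02, 0.0828), (0.05, 0.084), (0.08, 0.0838), (0.11, 0.0836), (0.14, 0.0836), (0.17, 0.084), (0.2, 0.0834)]
side [(0.02, 0.1042), (0.05, 0.0857), (0.08, 0.0856), (0.11, 0.0856), (0.14, 0.0856), (0.17, 0.0857), (0.2, 0.0852)]
[ 0.42252109 -0.3085319   0.14601167] [ 0.57018397 -0.09281557  0.15774438]
burner [[0.719, 0.406, 0.086]] [[0.699, 0.356, 0.073]]
tube_rack [[0.554, 0.505, 0.061]] [[0.521, 0.413, 0.057]]
reagent_bottle [[0.723, -0.327, 0.082]] [[0.706, -0.372, 0.088]]
white_jar [[0.766, -0.178, 0.053]] [[0.752, -0.214, 0.061]]
```

View pics/z.png

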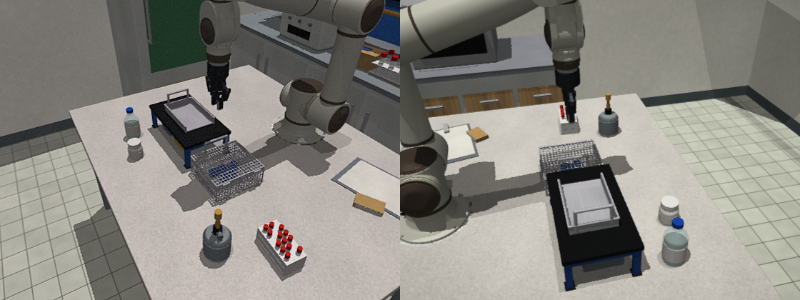

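The lid is shut, the empty tray is on the shelf, the caps show through the basket, and the bystanders stand where they were.

```bash
python3 -c "
from h import *
print(bot.job_done())"
```

```text
the job is handed in; nothing more can be done
None
```

The job is done and was handed in at about 30 s on the robot's clock. I opened the lid upright, slid the tray over the basket and tipped it to about 56°. Then I put the empty tray back on the shelf and shut the lid.

**Last checks:**
- **Caps:** I counted all seven in the basket in the wrist picture before shutting the lid.
- **Tray:** it is empty and flat. It spans x 0.42–0.57 and y −0.31 to −0.09, well inside the shelf board (about x 0.39–0.61, y −0.39 to −0.01).
- **Lid:** it is level to within about 1 mm in both views after I let go.
- **Bystanders:** three of the four are within a few mm of where they started. The tube rack matches from the scene camera, but its side-camera reading was about 17 mm off, probably because the arm partly hid it.
- **Contact:** the robot was touching nothing at the end.

**What disagreed:** the visible fingertips were about 26 mm short of the reported TCP along the tool. My first grasp of the lid handle therefore closed on nothing, just above the bar. I measured that offset in the pictures and used it for every grasp after that.

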